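# Roll a bearing sleeve into the length gauge and close the dial on it

## Robot

A 6-joint arm with a two-finger parallel gripper is mounted at the origin on a cart in front of the work surface, level with it; the furniture and walls round the work are solid. World frame = base frame: x ahead of the robot, y to its left, z up, the work surface at z = 0. Lengths are in mm, angles in rad, forces in N, time in s.
With the tool pointing down it reaches from about 300 to 775 mm from the base axis. Payload 14.6 kg.
Tool frame: the origin (TCP) lies between the finger pads; the fingertips stand 22 mm ahead of it and the grasp point (between the pads) lies 3 mm ahead of it (manip.tcp_to_tips is the distance from the TCP to the fingertips, in mm); y points along the fingers, z is the direction in which the jaws open and shut, and the axes are right-handed (so a half turn about y gives the same grasp; the last joint's range is limited). The gripper opens to 94 mm and grips with 3 to 60 N. Pads are 16 mm wide; open, the fingers measure 119 mm over their backs; the gripper's body (75 mm by 177 mm) begins 78 mm behind the grasp point.
Start: joints at [1.233, 0.3, 1.521, -0, 1.321, -0.067], TCP at [147.124, 529.947, 227.446] pointing down, gripper open.
Joint ranges: [-3.03, 3.03], [-0.79, 2.21], [0.23, 2.52], [-1.04, 4.18], [0, 3.07], [-2.55, 2.55]. Speed limits (rad/s): [2.22, 2.22, 2.57, 3.14, 3.14, 3.14].

## Interface

Orientations are given as [roll, pitch, yaw] about the fixed x, y, z axes, in that order (R = Rz(yaw) Ry(pitch) Rx(roll)).
In Python, from cell import manip gives the robot as it stands.
- The arm moves only by the shell command python3 -m jog 'ROWS' [OPENING] [FORCE]. ROWS is JSON, one flat list of numbers, 6 for each row, row after row: the shift along the tool's x, y, z in mm, then the turn, a rotation vector about the tool's x, y, z in degrees. A call has 1 to 10 rows; each row is the pose to reach, as a shift and turn from the pose commanded when the call began, along the tool's axes at that moment; what a row does not reach only later rows make up. A row lasts 1/12 s, in which the tool goes at most 41.7 mm and 7.16 degrees, less where a joint would pass 70% of its speed; a pose out of reach is approached as far as the arm can. A call with a gripper value outside its range is refused whole. OPENING is the finger opening in mm, from 0 to 94, set as the call begins (- or left out, the last holds). The fingers move at their own pace and stop on an object; FORCE is the grip in N (left out, the last holds). Time passes only in rows, so rows that repeat a pose let the fingers close. It gives the time, the measured TCP pose, the force and the opening at its end, in the units of the state.
- manip.read_state(): the state, without advancing time (a new reading comes with each control period).
- manip.camera(name): name is "side" or "top" or "wrist"; returns a dict with "img" (384x512x3 uint8, red, green, blue), "intrinsics" (3x3 intrinsics, pixels), "origin" and "orientation" of the camera in the world. Camera axes: x right, y down, z forward; pixel columns grow to the right and rows downward; lengths in mm; the calibration is good to about 2 mm. A picture is of the moment at which its call begins. There is no depth.
- manip.sign_off(): hands the job in, once; it reports no verdict.
Trained networks look in a picture, given as the dict that the camera call returned (one of the last four; its "shot" number tells which), for a name from the list of things; names that differ only in an ending like _2 or _b are one class to them, and where a whole thing is asked for, a point or a joint stands for the part that bears it (a point fixed in the world has none). Each returns a list of dicts, best first, with "score" (0 to 1); they miss things now and then, are a little off and sometimes report something else, mostly with a low value. They report only what shows in the picture. A call takes as long as a camera call. They do not tell look-alikes from the thing itself.
- manip.masks_of(thing, picture): "pixels" (384x512 bool, what is visible of it) and "xy" ([column, row] in pixels, amid what is visible of it).
- manip.tip_of(thing, picture): "xy" ([column, row] in pixels: a listed point, or the origin of a listed thing).
The state is a dict: "clock": time; "joints": joint angles; "qd": joint speeds; "effort": joint torques, N m; "eef_pos": TCP position; "eef_rot": TCP orientation; "wrist_force": force on the tool from outside, world axes, zero at the start; "moment": the same for the moment, N m; "finger_gap": finger opening in mm.
Only numpy, scipy, OpenCV 4.12 (cv2) and the standard library are available. Lean on these libraries where they do the work, as an engineer would, in place of code of your own. Each camera call takes 0.05 s, during which the arm holds its last target.

## Task

A bearing sleeve is to be measured in the length gauge. With your fingertips push the steel sleeve that lies at the foot of the gauge's ramp slowly up the ramp, over the brass spring catch and right against the stop block at the top, without letting it run away or roll back and without picking it up, so that the catch springs up behind it. Then push the dial carriage by its red thumb plate, not by the dial, all the way in, so that the gauge's foot holds the sleeve against the fence on the far side; take your hand away and leave the other sleeves, the V-block and the turned shaft where they are.

Things in the scene. Friction and masses are not known exactly. Their poses are not given: they have to be found in the camera images.
- gauge_stand: Length gauge for bearing sleeves, fixed on the bench: grey base plate 262 x 104 mm that carries an inclined steel bed. Origin on the bench under the middle of the bed, z up, x level and pointing the way the ramp climbs, y to the side of the far fence.
- bed: The inclined bed (ramp) of the gauge, 250 mm long, rising 11 degrees. Origin on its running surface at mid-length; x up the slope along the surface, y across the lane towards the far fence, z square to the surface. Lane 46 mm wide: near guide rail with face at y -24 mm (12 high, x -108 to 4), far fence with face at y +22 mm (16 high, 34 beside the dial). The dial carriage is on the -y side, nearer the robot.
- stop_face (a point): Middle of the stop block's face at the top of the lane, 25 mm above the bed's surface, at bed x +80 mm. Block 44 mm wide, 34 high. A sleeve that touches it has its centre 25 mm in front of this point (bed x +55 mm).
- lip_top (a point): Middle of the top of the lip at the foot of the lane, bed x -98.5 mm; the lip is 12 mm long and 7 mm high, so fingertips pass over it behind the sleeve.
- sleeve: The ground steel bearing sleeve to be measured, lying across the lane against the lip: outside diameter 50 mm, length 40 mm, about 0.25 kg, two grooves round it, bore 33 mm. Origin at its centre, y along its axis (along the bed's y); it turns as it rolls. Its centre lies 25 mm above the bed's surface, at first at bed x -75 mm. It rolls back down if let go below the catch.
- catch (a joint): Brass spring catch in the middle of the lane, bed x 2 to 32 mm, nose 9 mm high at the upper end: 0 = up, grows as it is pressed down (rad), flush at about 0.3. The sleeve presses it down with about 1 N as it is pushed over from below; it springs up behind the sleeve within about 3 mm of the stop and holds it. Keep fingertips more than 12 mm above the bed over it.
- carriage (a joint): Slide of the dial carriage along the bed's +y: 0 = fully out, 0.022 = fully in against its end stop (m). Friction 5.5 N, stays where it is left.
- thumb_plate (a point): Middle of the near (-y) face of the red thumb plate on the carriage, the face to push on, towards the bed's +y: plate 22 mm wide along the bed's x, 9 mm thick, 36 mm high; this point is 15 mm below its top and 27 mm above the bed's surface. It moves with the carriage. The dial's bezel begins 24 mm from it down the slope.
- dial: Dial indicator on the carriage, 41 mm across, white face towards the robot's side (bed's -y). Origin at the back of the dial on its axis, 25 mm above the bed's surface. Not to be touched.
- foot (a joint): Sprung measuring foot of the dial, a flat steel disc 42 mm across at the height of the sleeve's axis: 0 = out, grows as it is pushed into the dial (m). Spring about 3.5 N. With the carriage fully in and the sleeve against the far fence it reads about 0.003.
- sleeve_2_mid (a point): Bystander: a like sleeve standing on its end on the bench, this point at its centre. Leave it.
- sleeve_3_mid (a point): Bystander: another like sleeve standing on its end, centre. Leave it.
- v_block_mid (a point): Bystander: ground steel V-block 52 x 48 x 40 mm, half-way up. Leave it.
- shaft_mid (a point): Bystander: small turned steel shaft 74 mm long, 20 mm thick, lying. Leave it.
Things that resemble listed ones, but are neither listed nor needed, are in the scene too. Leave any purple look-alike of the sleeve alone.

How it is judged (in metres and radians):
On the way, in this order (a step that is already met when the one before it is completed fails the run):
1. the sleeve is pushed against the stop block and the catch is up behind it, the dial carriage still back (x of sleeve in the frame of bed between 0.053 and 0.06 m and value of joint catch below 0.06 rad and value of joint carriage below 0.012 m), for 0.1 s.
2. the dial carriage is pushed fully in (value of joint carriage above 0.0205 m), for 0.1 s.
At the end, for the whole second after the job is handed in: The sleeve lies at rest between the stop block and the raised catch (centre within about 5 mm of the stop position), square to the lane and with its end against the far fence (within 2 mm); the carriage is within 1.5 mm of fully in and the measuring foot is pushed in by 1.5 to 5 mm (x of sleeve in the frame of bed between 0.0495 and 0.0575 m and y of sleeve in the frame of bed between 0 and 0.004 m and z of sleeve in the frame of bed between 0.0225 and 0.0275 m and angle between the y axis of sleeve and the y axis of bed, either way round below 0.08 rad and value of joint catch below 0.06 rad and value of joint carriage above 0.0205 m and value of joint foot between 0.0015 and 0.005 m and linear speed of sleeve below 0.01 m/s); the robot touches nothing.
It fails at once if the sleeve runs away or rolls back down the ramp (faster than 0.2 m/s below the catch) (linear speed of sleeve above 0.2 m/s and x of sleeve in the frame of bed below 0.045 m).
It fails at once if the sleeve is picked up (more than 12 mm off the bed) or leaves the lane (z of sleeve in the frame of bed above 0.037 m or z of sleeve in the frame of bed below 0.015 m).
It fails at once if the dial is touched (contact force between any of the fingers, the arm and dial above 0.5 N).
It fails at once if a bystander is shifted by more than 15 mm (distance of any of sleeve_2_mid, sleeve_3_mid, v_block_mid, shaft_mid from where it was at the start of the episode above 0.015 m).
It also fails if it takes over 48 s, if anything falls off the work surface, if the arm or the gripper's body presses on something with over 40 N, if the wrist force passes 120 N, or if a joint passes its speed limit or range.

## Working session

There is one attempt and no reset: what is moved stays moved. The work goes in short steps, Python scripts to look and compute and a shell command to move; the robot and the scene stay as the last step left them, time stands still between calls to the robot, and variables do not carry over. Pictures are saved under pics/ and viewed, and the job is handed in when it is done.

```bash
ls; mkdir -p pics; python3 - <<'E'
from cell import manip
import cv2
print(manip.read_state(), manip.tcp_to_tips)
for n in ["side","top","wrist"]:
    p=manip.camera(n); cv2.imwrite(f"pics/{n}0.png",cv2.cvtColor(p["img"],cv2.COLOR_RGB2BGR))
    print(n,p["intrinsics"],p["origin"],p["orientation"],p["shot"])
    for t in ["stop_face","lip_top","sleeve","thumb_plate","dial","bed","gauge_stand"]:
        print(t,[(round(d["score"],2),[int(v) for v in d["xy"]]) for d in manip.tip_of(t,p)])
E
```

```text
pics
{'clock': 0.0, 'joints': array([ 1.23338598e+00,  3.00493507e-01,  1.52160062e+00, -2.74010932e-06,
        1.32068686e+00, -6.65661382e-02]), 'qd': array([ 0.00057541, -0.00210939,  0.00062333, -0.00107927,  0.00043563,
       -0.00029008]), 'effort': array([ 2.68222779e-03, -5.31811595e+01, -3.52730584e+01,  7.09373178e-02,
        2.44394486e-02, -8.52377752e-05]), 'eef_pos': array([147.05490523, 529.72495993, 226.86575836]), 'eef_rot': array([-1.57198220e+00,  7.63958837e-05, -2.70843576e-01]), 'wrist_force': array([-0.57445817, -0.35068168,  0.24329877]), 'moment': array([-0.0301912 ,  0.02074934,  0.00498157]), 'finger_gap': 93.82462334098884} 22.0
side [[489.47364527   0.         254.34694605]
 [  0.         489.47364527 194.97909975]
 [  0.           0.           1.        ]] [ 381.08317719  984.15095999 1055.88923083] [-2.26113753e+00 -6.16539516e-04 -3.06717865e+00] 1
stop_face [(0.72, [256, 162])]
lip_top [(0.66, [248, 207]), (0.38, [245, 197])]
sleeve [(0.78, [249, 197]), (0.61, [272, 262])]
thumb_plate [(0.5, [274, 158])]
dial [(0.56, [250, 204])]
bed [(0.92, [252, 189])]
gauge_stand [(0.85, [251, 205])]
top [[478.78756607   0.         260.21625656]
 [  0.         478.78756607 191.01834633]
 [  0.           0.           1.        ]] [ 191.5708479  -166.2843738  1423.37495788] [-2.95218928e+00  2.88213870e-03 -1.55724480e+00] 2
stop_face [(0.89, [318, 177])]
lip_top [(0.58, [257, 178])]
sleeve [(0.74, [196, 209]), (0.54, [266, 180])]
thumb_plate [(0.76, [325, 205])]
dial [(0.56, [309, 200])]
bed [(0.6, [292, 181])]
gauge_stand [(0.96, [290, 184]), (0.27, [289, 184])]
wrist [[337.32443458   0.         253.45951867]
 [  0.         337.32443458 192.08135804]
 [  0.           0.           1.        ]] [ 72.74294242 551.69226704 383.68283562] [2.86642777e+00 5.46594992e-04 1.30022874e+00] 3
stop_face []
lip_top []
sleeve []
thumb_plate []
dial []
bed []
gauge_stand []
```

```bash
python3 - <<'E'
import cv2
a=cv2.imread("pics/side0.png")[120:280,160:360]; cv2.imwrite("pics/s1.png",cv2.resize(a,None,fx=4,fy=3.75,interpolation=2) if 0 else cv2.resize(a,(750,600),interpolation=2))
a=cv2.imread("pics/top0.png")[120:270,170:370]; cv2.imwrite("pics/t1.png",cv2.resize(a,(800,600),interpolation=2))
E
```

```text
(no output)
```

View pics/s1.png

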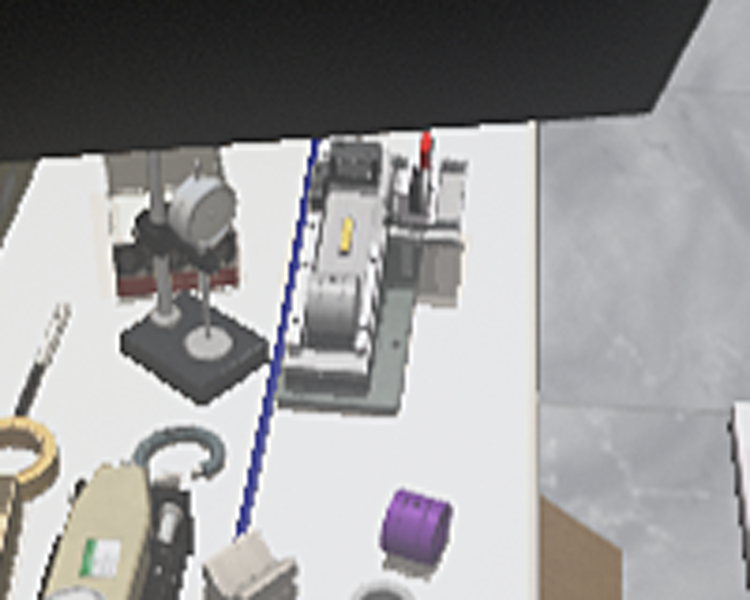

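View pics/t1.png

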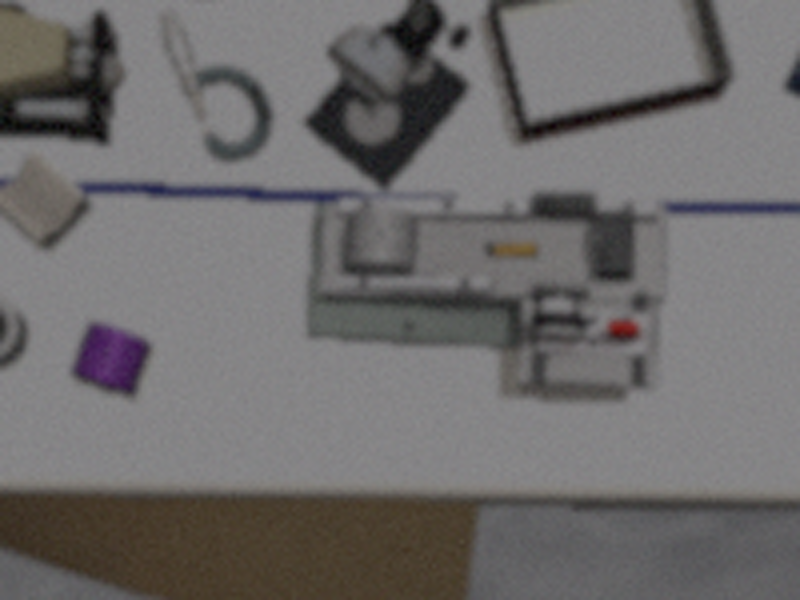

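View pics/top0.png

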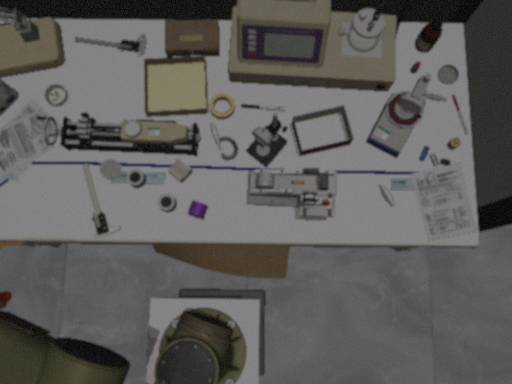

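View pics/side0.png

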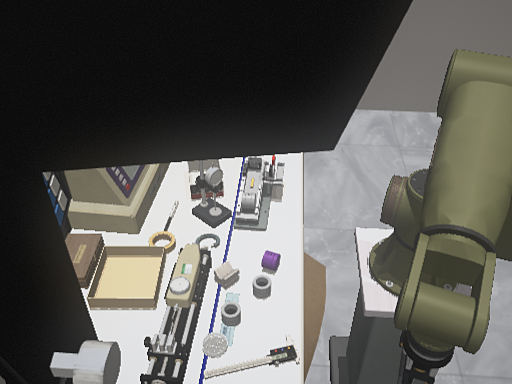

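View pics/wrist0.png

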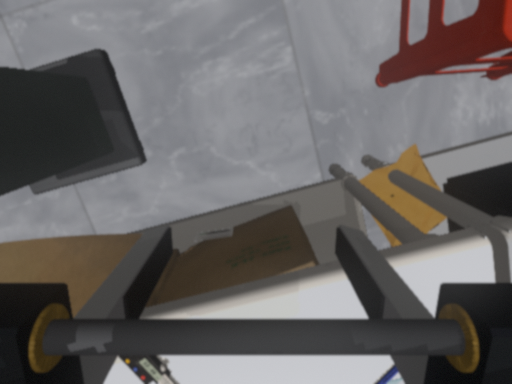

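The gauge is at top pixel (290,184), with its ramp climbing to the right (world −y). The steel sleeve is in the lane at top pixel (266,180). The purple look-alike is at (198,209) in the top view and (270,259) in the side view. The other grey sleeves stand on end at (137,178) and (167,203). Next I fit the gauge pose.

```bash
cat > h.py <<'E'
import numpy as np, cv2
from scipy.spatial.transform import Rotation as R
from scipy.optimize import least_squares
def cam(p): return dict(K=np.array(p["intrinsics"]),o=np.array(p["origin"]),R=R.from_euler("xyz",p["orientation"]).as_matrix())
def proj(c,P):
    q=(np.atleast_2d(P)-c["o"])@c["R"]; q=q@c["K"].T; return q[:,:2]/q[:,2:]
def bed(X,Y,yaw,H): # bed pose
    return R.from_euler("z",yaw).as_matrix()@R.from_euler("y",-np.radians(11)).as_matrix(), np.array([X,Y,H])
PTS=dict(stop_face=(80,0,25),lip_top=(-98.5,0,7),sleeve=(-75,0,25),bed=(0,0,0))
def w(b,P): return np.atleast_2d(P)@b[0].T+b[1]
E
python3 - <<'E'
from cell import manip
from h import *
obs=[]
for n in ["side","top"]:
    p=manip.camera(n); c=cam(p)
    for t in ["stop_face","lip_top","sleeve","bed","sleeve_2_mid","v_block_mid","shaft_mid","thumb_plate","dial"]:
        r=manip.tip_of(t,p); print(n,t,[(round(d["score"],2),np.round(d["xy"],1).tolist()) for d in r])
        if t in PTS:
            for d in r:
                if (d["xy"][0]>220 and n=="top") or (n=="side" and d["xy"][1]<240): obs.append((c,t,d["xy"],n));break
def f(v):
    b=bed(*v[:2],v[2],v[3]); return np.concatenate([(proj(c,w(b,PTS[t]))[0]-x) for c,t,x,n in obs])
s=least_squares(f,[500,-100,-1.57,60],loss="soft_l1",x_scale=[10,10,.1,10])
print(s.x); r=s.fun.reshape(-1,2)
for o,e in zip(obs,r): print(o[3],o[1],e.round(1))
E
```

```text
side stop_face [(0.98, [257.0, 166.9])]
side lip_top [(0.7, [246.7, 211.5])]
side sleeve [(0.54, [249.6, 198.2]), (0.52, [269.4, 260.9])]
side bed [(0.95, [253.3, 186.8])]
side sleeve_2_mid [(0.73, [232.6, 312.9]), (0.59, [261.3, 289.3])]
side v_block_mid [(0.66, [226.9, 274.7])]
side shaft_mid []
side thumb_plate [(0.49, [273.1, 156.3])]
side dial [(0.57, [266.5, 170.1]), (0.24, [259.8, 286.0])]
top stop_face [(0.64, [319.9, 179.9])]
top lip_top [(0.77, [256.5, 177.7])]
top sleeve [(0.53, [193.6, 208.3]), (0.52, [266.2, 180.0])]
top bed [(0.96, [291.5, 184.5])]
top sleeve_2_mid [(0.72, [168.0, 202.3])]
top v_block_mid [(0.68, [178.6, 172.3])]
top shaft_mid [(0.66, [390.4, 194.8])]
top thumb_plate [(0.83, [325.5, 207.1])]
top dial [(0.58, [311.7, 199.7])]
[ 477.00730803 -250.70835034   -1.66559371   64.197912  ]
side stop_face [-0.2 -2.5]
side lip_top [ 0.9 -1.5]
side sleeve [-0.9  2.3]
side bed [-0.3  0.7]
top stop_face [-0.9  2.9]
top lip_top [1.9 2.6]
top sleeve [-1.  -0.6]
top bed [ 0.5 -1.5]
```

```bash
python3 -m jog '[26,-4,-33,0,4,0, 52,-8,-66,0,8,0, 78,-12,-99,0,12,0, 104,-16,-132,0,16,0, 130,-20,-165,0,20,0, 156,-24,-198,0,24,0, 182,-28,-231,0,28,0, 208,-32,-264,0,32,0, 234,-36,-297,0,36,0, 260,-40,-330,0,40,0]' 10
python3 - <<'E'
from cell import manip
import numpy as np
s=manip.read_state(); print(s["joints"].round(2))
yaw=s["eef_rot"][2]; d=np.array([480,-260])-s["eef_pos"][:2]
print("tool x",d@[np.cos(yaw),np.sin(yaw)],"z",d@[-np.sin(yaw),np.cos(yaw)],"yaw",np.degrees(-1.666-yaw))
E
```

```text
clock: 3.03
eef_pos: [307.4, 145.5, 267.5]
eef_rot: [-1.57, -0.0, -0.972]
wrist_force: [0.9, -0.1, 0.1]
finger_gap: 31.0
[ 0.33 -0.23  1.97  0.    1.39 -0.26]
tool x 432.224186195454 z -86.02886780431558 yaw -39.77173260987259
```

```bash
python3 -m jog '[40,0,-8,0,4,0, 80,0,-16,0,8,0, 120,0,-24,0,12,0, 160,0,-32,0,16,0, 200,0,-40,0,20,0, 240,0,-48,0,24,0, 285,0,-57,0,28,0, 330,0,-66,0,32,0, 380,0,-76,0,36,0, 432,0,-86,0,39.8,0]'
python3 -m jog '[0,0,0,0,0,0,0,0,0,0,0,0,0,0,0,0,0,0]'
python3 - <<'E'
from cell import manip
from h import *
p=manip.camera("wrist"); print(p["origin"],p["orientation"],p["shot"])
cv2.imwrite("pics/w1.png",cv2.resize(cv2.cvtColor(p["img"],cv2.COLOR_RGB2BGR),(800,600),interpolation=2))
for t in ["stop_face","lip_top","sleeve","bed","thumb_plate","dial"]:
  r=manip.tip_of(t,p); print(t,[(round(d["score"],2),np.round(d["xy"],1).tolist()) for d in r])
E
```

```text
clock: 3.87
eef_pos: [469.8, -233.0, 266.9]
eef_rot: [-1.571, -0.0, -1.667]
wrist_force: [1.1, 1.3, 0.4]
finger_gap: 10.0
clock: 4.12
eef_pos: [469.2, -230.4, 266.7]
eef_rot: [-1.571, 0.0, -1.663]
wrist_force: [-0.3, 0.5, 0.8]
finger_gap: 9.9
[ 478.41305895 -151.09683579  423.00828777] [ 2.86640954e+00  3.92920094e-04 -9.20349299e-02] 6
stop_face [(0.74, [273.0, 265.8]), (0.4, [210.6, 289.8])]
lip_top [(0.58, [263.7, 94.5])]
sleeve [(0.55, [263.1, 117.7])]
bed [(0.93, [267.7, 187.5])]
thumb_plate [(0.76, [209.5, 291.8])]
dial [(0.78, [215.1, 246.6])]
```

View pics/w1.png

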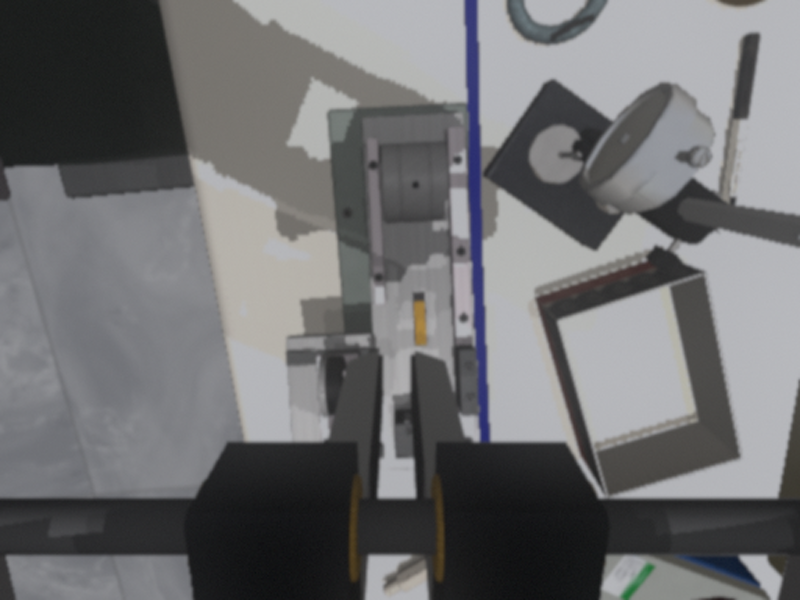

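```bash
python3 - <<'E'
import cv2
a=cv2.imread("pics/w1.png"); a=cv2.resize(a,(512,384),interpolation=cv2.INTER_AREA)
a=cv2.convertScaleAbs(a,alpha=1.0)
b=a[60:160,200:320]; cv2.imwrite("pics/w1a.png",cv2.resize(b,(720,600),interpolation=2))
b=a[150:250,180:310]; cv2.imwrite("pics/w1b.png",cv2.resize(b,(780,600),interpolation=2))
E
```

```text
(no output)
```

View pics/w1a.png

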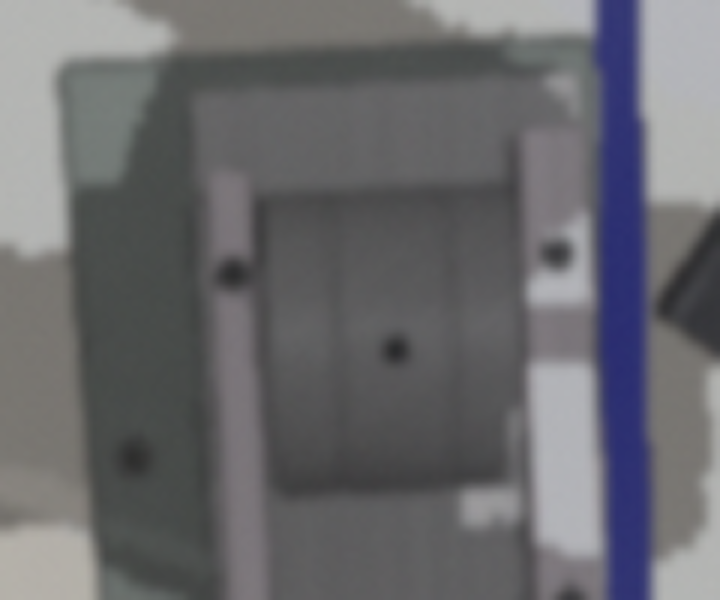

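View pics/w1b.png

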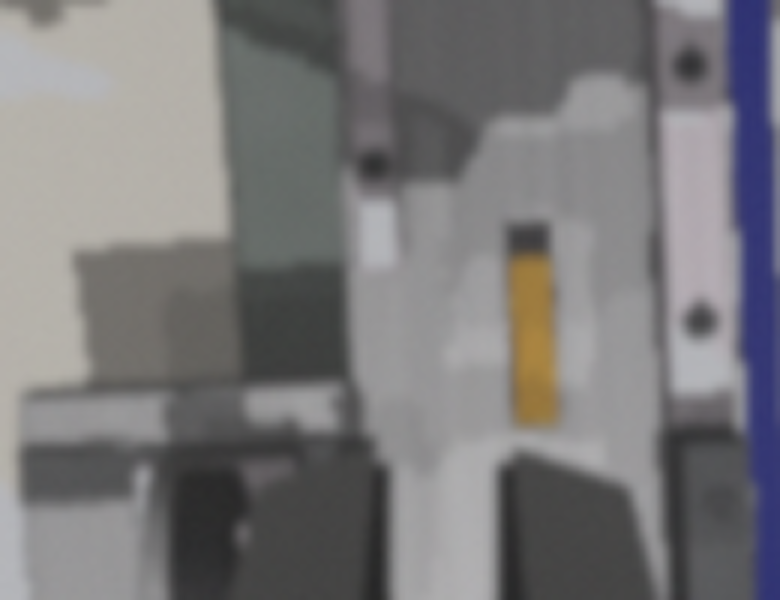

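```bash
cat >> h.py <<'E'
def mk(K,o,e): return dict(K=np.array(K,float),o=np.array(o,float),R=R.from_euler("xyz",e).as_matrix())
KW=[[337.32443458,0,253.45951867],[0,337.32443458,192.08135804],[0,0,1]]
W1=mk(KW,[478.41305895,-151.09683579,423.00828777],[2.86640954,3.92920094e-04,-.0920349299])
S=mk([[489.47364527,0,254.34694605],[0,489.47364527,194.97909975],[0,0,1]],[381.08317719,984.15095999,1055.88923083],[-2.26113753,-6.16539516e-04,-3.06717865])
T=mk([[478.78756607,0,260.21625656],[0,478.78756607,191.01834633],[0,0,1]],[191.5708479,-166.2843738,1423.37495788],[-2.95218928,2.88213870e-03,-1.5572448])
E
python3 - <<'E'
from h import *
O=[(W1,(-108,-24,12),(241.7,88.7),1,1),(W1,(4,-24,12),(246.2,194.7),1,1),(W1,(32,0,9),(269.2,220.8),1,1),
(W1,(-70,22,16),None,0,0),
(W1,(80,0,25),(273,265.8),.4,.4),(W1,(-98.5,0,7),(263.7,94.5),.4,.4),(W1,(-75,0,25),(263.1,117.7),.4,.4),
(S,(80,0,25),(257,165),.3,.3),(S,(-98.5,0,7),(246.7,210),.3,.3),(S,(-75,0,25),(249.4,197.7),.3,.3),
(T,(80,0,25),(319,178.5),.3,.3),(T,(-98.5,0,7),(256.7,177.8),.3,.3),(T,(-75,0,25),(266.2,180),.3,.3)]
L=[(287.2,81.7),(289.2,166.7),(291.3,215)]
def f(v):
    b=bed(*v); r=[]
    for c,P,x,a,bb in O:
        if x is None: continue
        e=proj(c,w(b,P))[0]-x; r+=[e[0]*a,e[1]*bb]
    q=proj(W1,w(b,[(-125,22,16),(40,22,16)])); d=q[1]-q[0]; n=np.array([d[1],-d[0]])/np.hypot(*d)
    r+=[float((np.array(p)-q[0])@n) for p in L]
    return np.array(r)
s=least_squares(f,[477,-250,-1.66,64],loss="soft_l1",x_scale=[10,10,.1,10])
print(s.x); print(s.fun.round(1))
C=np.linalg.inv(s.jac.T@s.jac); print("sd",np.sqrt(np.diag(C)))
b=bed(*s.x)
for n,P in dict(sleeve=(-75,0,25),end=(55,0,25),stop=(80,0,25),lip=(-98.5,0,7)).items(): print(n,w(b,P).round(1),proj(W1,w(b,P)).round(1))
# sleeve in wrist: edges
# thumb plate via W1 & T & S
def tri(obs):
    g=lambda P:np.concatenate([(proj(c,P)[0]-x)*k for c,x,k in obs]); r=least_squares(g,[480,-300,100]); return r.x,r.fun
P,e=tri([(W1,(209.5,291.8),1),(T,(325.5,206.5),1),(S,(273.5,157),.5)]); print("thumb",P,e,(P-b[1])@b[0])
P,e=tri([(W1,(215.1,246.6),1),(T,(311,199.7),1)]); print("dial",P,e,(P-b[1])@b[0])
P,e=tri([(W1,(416,96),1),(S,(211,177),1)]); print("stand head",P,e)
np.save("bed.npy",s.x)
E
```

```text
[ 485.52441729 -250.59631019   -1.62162989   65.65442221]
[ 0.1 -0.7  0.2  0.7  0.5 -0.7 -0.4  0.9  0.6  1.1  1.4 -0.  -1.1 -0.3
 -0.1 -0.1 -0.7  0.7  0.   0.   0.5  0.3 -0.3 -0.7  0.8  0.1  0.7]
sd [0.55546882 0.99104751 0.00811828 3.48926054]
sleeve [[ 489.5 -172.3   75.9]] [[266.5 117.6]]
end [[ 483.  -299.8  100.7]] [[271.2 244.5]]
stop [[ 481.8 -324.3  105.5]] [[272.  268.1]]
lip [[ 490.5 -152.7   53.7]] [[265.2  97.3]]
thumb [ 411.88052726 -346.05608359  104.89432522] [-1.14006635 -0.30086391  1.5975808  -3.22808221  0.57163842  2.03796938] [104.74540945 -68.69828979  19.61389924]
dial [ 423.06324118 -301.86102704   89.66783279] [ 0.13888138  0.11700093 -0.32986778  0.34318605] [ 57.95525604 -59.77564594  13.19750168]
stand head [ 595.63475891 -161.32545999  168.8083105 ] [-0.01977264 -0.00404262 -0.07904229 -0.0417826 ]
```

```bash
python3 -m jog '[-10,0,1,0,-7,0, -20,0,2,0,-14,0, -30,0,3,0,-21,0, -40,0,4,0,-28,0, -50,0,5,0,-35,0, -60,0,6,0,-42,0, -70,0,7,0,-49,0, -80,0,9,0,-56,0, -93,0,11,0,-63,0, -107,0,13,0,-70,0]' 0
python3 -m jog '[0,0,0,0,-7,0,0,0,0,0,-14,0,0,0,0,0,-20,0,0,0,0,0,-22.4,0,0,0,0,0,-22.4,0,0,0,0,0,-22.4,0]'
python3 - <<'E'
from cell import manip
from h import *
s=manip.read_state(); print(s["joints"].round(2),s["eef_pos"].round(1),s["eef_rot"].round(3))
p=manip.camera("wrist"); c=cam(p); print(p["origin"],p["orientation"].tolist())
im=cv2.cvtColor(p["img"],cv2.COLOR_RGB2BGR); cv2.imwrite("pics/w2raw.png",im)
b=bed(*np.load("bed.npy"))
im=cv2.resize(im,(800,600),interpolation=2)
for P in [(-108,-24,12),(4,-24,12),(32,0,9),(80,0,25),(80,-22,34),(80,22,34),(-98.5,0,7),(-75,0,50),(-125,22,16),(-75,-20,25)]:
    q=proj(c,w(b,P))[0]*1.5625; print(P,(q/1.5625).round(1)); cv2.circle(im,tuple(int(v) for v in q),3,(0,255,0),-1)
cv2.imwrite("pics/w2.png",im)
E
```

```text
clock: 5.3
eef_pos: [492.3, -124.8, 267.1]
eef_rot: [-1.571, -0.0, -0.436]
wrist_force: [-0.2, -0.5, 0.5]
finger_gap: 0.2
clock: 5.8
eef_pos: [492.3, -125.3, 267.1]
eef_rot: [-1.571, -0.0, -0.052]
wrist_force: [0.1, 0.3, -0.5]
finger_gap: 0.6
[-0.32  0.18  1.58 -0.    1.38 -1.84] [ 492.3 -125.3  267.1] [-1.571 -0.    -0.052]
[ 415.05811249 -120.54250068  423.28441371] [2.8663286941468207, 0.0006376074341547522, 1.5186465855693103]
(-108, -24, 12) [237.2 147.4]
(4, -24, 12) [129.2 150.6]
(32, 0, 9) [103.8 173.9]
(80, 0, 25) [ 47.4 179.6]
(80, -22, 34) [ 39.6 158.8]
(80, 22, 34) [ 47.6 204. ]
(-98.5, 0, 7) [228.4 168.5]
(-75, 0, 50) [209.9 178.2]
(-125, 22, 16) [253.3 188.4]
(-75, -20, 25) [207.5 154. ]
```

View pics/w2.png

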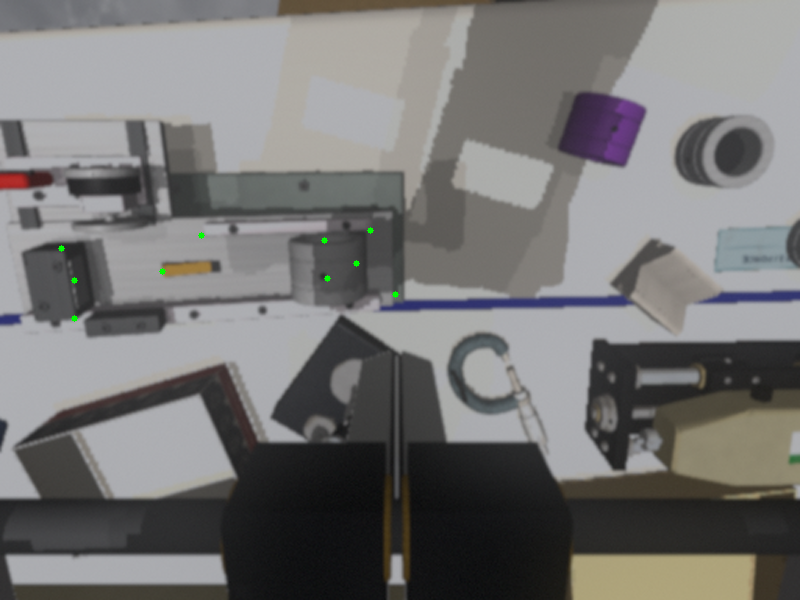

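```bash
python3 -m jog '[0,20,0,0,0,0,0,40,0,0,0,0,0,60,0,0,0,0,0,80,0,0,0,0,0,100,0,0,0,0,0,120,0,0,0,0,0,140,0,0,0,0,0,152,0,0,0,0,0,160,0,0,0,0,0,160,0,0,0,0]'
python3 -m jog '[0,6,0,0,0,0,0,12,0,0,0,0,0,18,0,0,0,0,0,18,0,0,0,0]'
python3 - <<'E'
from cell import manip
from h import *
for n in ["side","wrist"]:
    p=manip.camera(n); im=cv2.cvtColor(p["img"],cv2.COLOR_RGB2BGR)
    if n=="side": im=cv2.resize(im[130:250,190:340],(750,600),interpolation=2)
    else: im=cv2.resize(im,(800,600))
    cv2.imwrite(f"pics/{n}3.png",im)
E
```

```text
clock: 6.68
eef_pos: [491.7, -125.3, 105.7]
eef_rot: [-1.57, 0.002, -0.052]
wrist_force: [-0.5, -0.2, 0.2]
finger_gap: 0.7
clock: 7.02
eef_pos: [491.9, -125.3, 88.0]
eef_rot: [-1.571, 0.001, -0.051]
wrist_force: [0.4, -0.6, -0.6]
finger_gap: 0.3
```

View pics/side3.png

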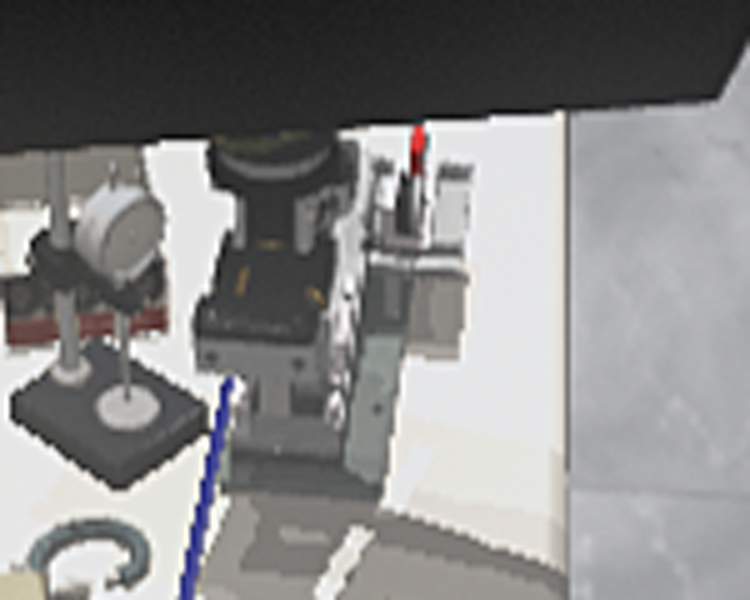

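View pics/wrist3.png

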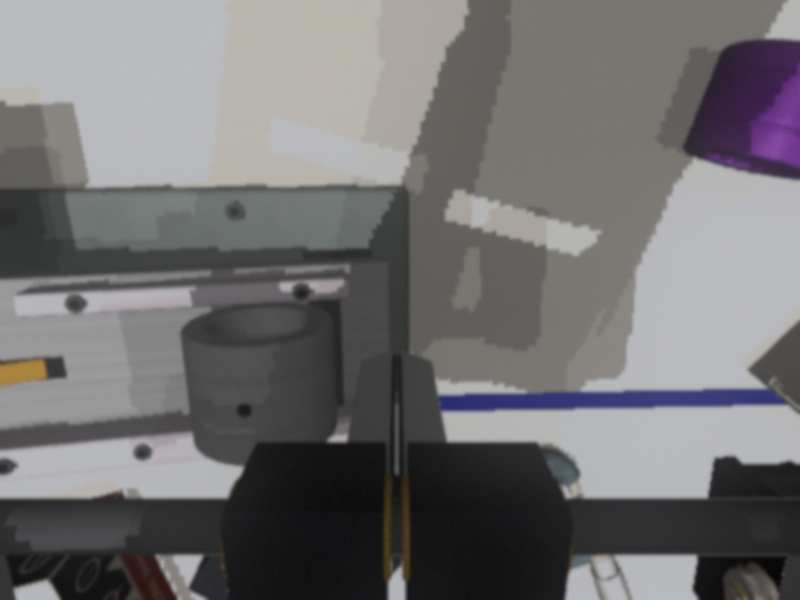

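```bash
python3 - <<'E'
from cell import manip
from h import *
p=manip.camera("wrist"); c=cam(p)
print(p["origin"].tolist(),p["orientation"].tolist())
v=np.load("bed.npy")
im=cv2.resize(cv2.cvtColor(p["img"],cv2.COLOR_RGB2BGR),(800,600),interpolation=2)
for dh,col in [(-5,(255,0,0)),(0,(0,255,0)),(5,(0,0,255))]:
    b=bed(v[0],v[1],v[2],v[3]+dh)
    a=np.linspace(0,2*np.pi,60)
    for y,r in [(-21,25),(-21,16.5)]:
        q=proj(c,w(b,np.c_[-75+r*np.cos(a),y+0*a,25+r*np.sin(a)]))*1.5625
        cv2.polylines(im,[q.astype(int)],True,col,1)
    for L in [[(-108,-24,12),(4,-24,12)],[(-125,22,16),(-40,22,16)]]:
        q=proj(c,w(b,L))*1.5625; cv2.polylines(im,[q.astype(int)],False,col,1)
cv2.imwrite("pics/w4.png",im)
s=manip.read_state(); Rt=R.from_euler("xyz",s["eef_rot"]).as_matrix()
for x in [(-8,22,-12.5),(-8,22,12.5)]: print((proj(c,Rt@x+s["eef_pos"])*1.5625).round())
E
```

```text
[415.16095179545977, -120.85167926655008, 245.19720753561361] [2.8666614245115065, 0.0005558290745273364, 1.5200520555955732]
[[360. 351.]]
[[429. 351.]]
```

View pics/w4.png

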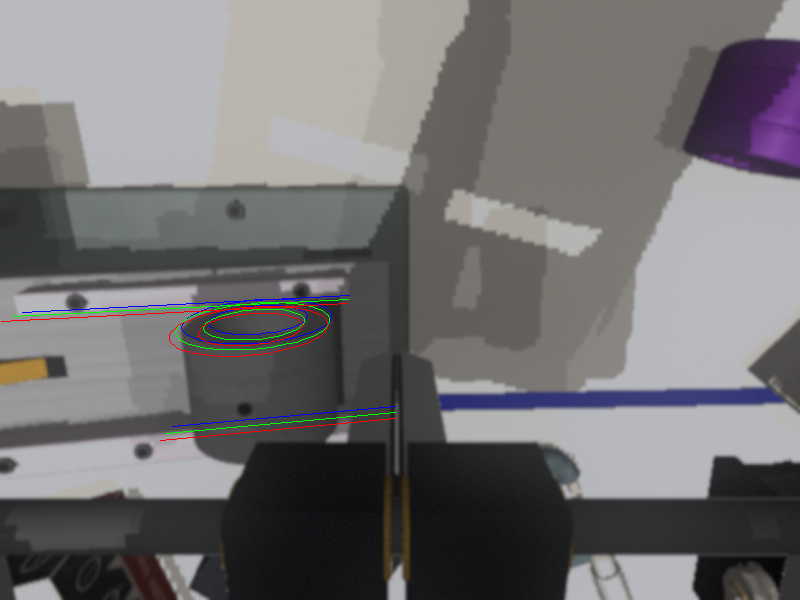

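```bash
python3 - <<'E'
from h import *
a=cv2.imread("pics/wrist3.png"); cv2.imwrite("pics/w5.png",cv2.resize(a[240:480,0:370],(800,519),interpolation=2))
E
```

```text
(no output)
```

View pics/w5.png

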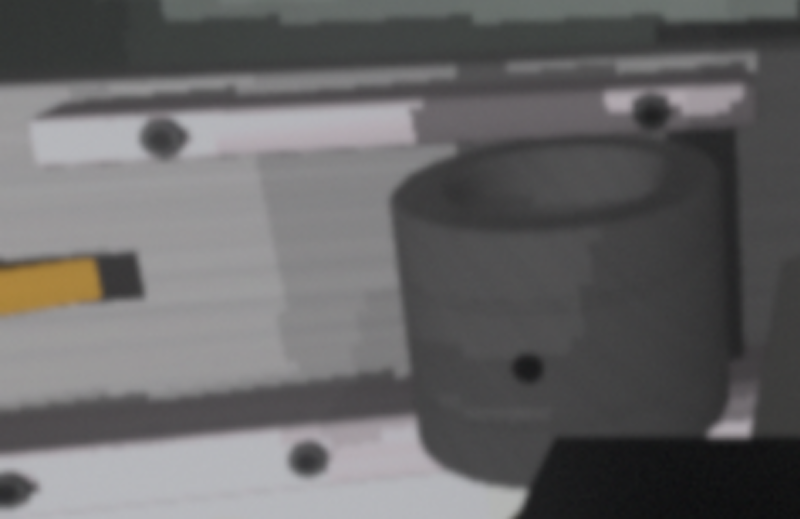

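```bash
python3 - <<'E'
from h import *
W3=mk(KW,[415.16095179545977,-120.85167926655008,245.19720753561361],[2.8666614245115065,0.0005558290745273364,1.5200520555955732])
O=[(W1,(-108,-24,12),(241.7,88.7),1),(W1,(4,-24,12),(246.2,194.7),1),(W1,(32,0,9),(269.2,220.8),1),
(W3,(-108,-24,12),(220.5,187),1),(W3,(4,-24,12),(10.1,202.4),1),
(S,(80,0,25),(257,165),.2),(S,(-98.5,0,7),(246.7,210),.2),(S,(-75,0,25),(249.4,197.7),.2),
(T,(80,0,25),(319,178.5),.2),(T,(-98.5,0,7),(256.7,177.8),.2),(T,(-75,0,25),(266.2,180),.2)]
def line(c,b,A,B,pts):
    q=proj(c,w(b,[A,B])); d=q[1]-q[0]; n=np.array([d[1],-d[0]])/np.hypot(*d); return [float((np.array(p)-q[0])@n) for p in pts]
def f(v):
    b=bed(*v[:4]); r=[]
    for c,P,x,a in O: r+=list((proj(c,w(b,P))[0]-x)*a)
    r+=line(W1,b,(-125,22,16),(40,22,16),[(287.2,81.7),(289.2,166.7),(291.3,215)])
    r+=line(W3,b,(-60,22,16),(20,22,16),[(0,287.4),(121.4,276.5)])
    return np.array(r)
s=least_squares(f,[485,-250,-1.62,64],loss="soft_l1",x_scale=[10,10,.1,10])
print(s.x); print(s.fun.round(1)); print(np.sqrt(np.diag(np.linalg.inv(s.jac.T@s.jac))))
np.save("bed.npy",s.x); b=bed(*s.x)
for n,P in dict(sleeve=(-75,0,25),end=(55,0,25)).items(): print(n,w(b,P).round(1))
for sx in (-78,-75,-72):
    a=np.linspace(0,6.28,200); q=proj(W3,w(b,np.c_[sx+25*np.cos(a),-21+0*a,25+25*np.sin(a)])); print(sx,q.min(0),q.max(0))
print("seen near end left 115.7, top ~",153.6+138/3.378,"bottom",153.6+230/3.378)
u=np.array([np.cos(s.x[2]),np.sin(s.x[2])]); print(u, np.degrees(s.x[2]))
E
```

```text
[ 486.06475162 -251.06683876   -1.61339348   63.80467007]
[-0.1  0.   0.8  0.8  1.2 -1.   1.8  3.2 -0.8  0.3 -0.8 -0.2 -0.1  0.
 -0.5  0.6  0.  -0.   0.4  0.2 -0.2 -0.5  1.3 -0.   0.2  0.7  1.7]
[0.47033274 0.68846532 0.00847281 1.18935802]
sleeve [[ 489.4 -172.7   74. ]]
end [[ 484.  -300.2   98.8]]
-78 [118.96455863 192.48147717] [215.96541388 221.89312551]
-75 [112.72837758 192.77703837] [210.41067082 222.3823384 ]
-72 [106.45086815 193.07417717] [204.83926961 222.87497117]
seen near end left 115.7, top ~ 194.4525754884547 bottom 221.68762581409118
[-0.04258427 -0.99909288] -92.44063683790485
```

```bash
python3 -m jog '[0,-0.6,-3,0,0,0, 0,-1.2,-6,0,0,0, 0,-1.6,-8,0,0,0, 0,-2,-10,0,0,0, 0,-2.5,-13,0,0,0, 0,-3.1,-16,0,0,0, 0,-3.7,-19,0,0,0, 0,-4.3,-22,0,0,0, 0,-4.9,-25,0,0,0, 0,-5.4,-28,0,0,0]'
python3 - <<'E'
from cell import manip
from h import *
p=manip.camera("wrist")
cv2.imwrite("pics/w6.png",cv2.resize(cv2.cvtColor(p["img"],cv2.COLOR_RGB2BGR),(800,600)))
E
```

```text
clock: 8.0
eef_pos: [490.8, -153.7, 94.4]
eef_rot: [-1.571, 0.0, -0.051]
wrist_force: [-0.2, 1.7, 0.3]
finger_gap: 0.2
```

View pics/w6.png

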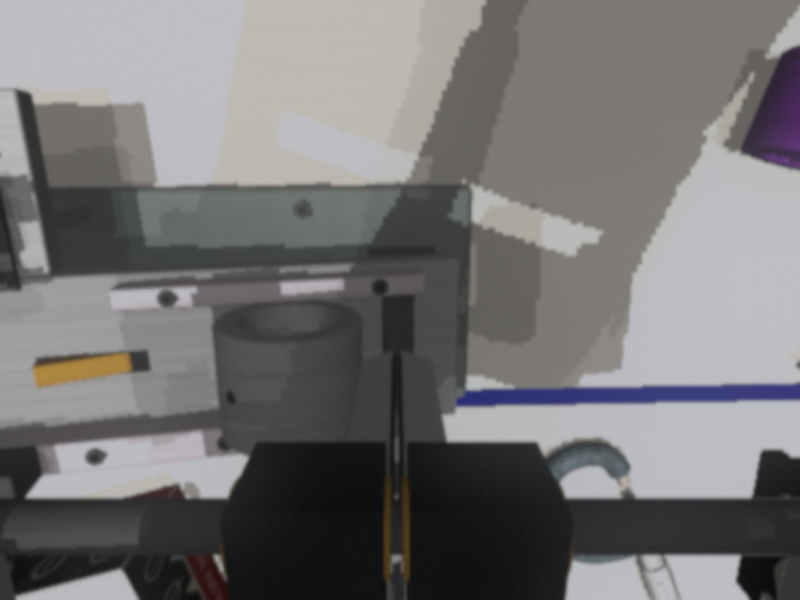

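```bash
python3 -m jog '[0,-0.3,-3,0,0,0, 0,-0.8,-6,0,0,0, 0,-1.3,-9,0,0,0, 0,-1.9,-12,0,0,0, 0,-2.5,-15,0,0,0, 0,-3.1,-18,0,0,0, 0,-3.7,-21,0,0,0, 0,-4.3,-24,0,0,0, 0,-4.9,-27,0,0,0, 0,-5.5,-30,0,0,0]'
python3 -m jog '[0,-0.6,-3,0,0,0, 0,-1.2,-6,0,0,0, 0,-1.7,-9,0,0,0, 0,-2.3,-12,0,0,0, 0,-2.9,-15,0,0,0, 0,-3.5,-18,0,0,0, 0,-4.1,-21,0,0,0, 0,-4.7,-24,0,0,0, 0,-5.2,-27,0,0,0, 0,-5.8,-30,0,0,0]'
python3 - <<'E'
from cell import manip
from h import *
p=manip.camera("wrist")
cv2.imwrite("pics/w7.png",cv2.resize(cv2.cvtColor(p["img"],cv2.COLOR_RGB2BGR),(800,600)))
E
```

```text
clock: 8.88
eef_pos: [489.3, -183.7, 99.9]
eef_rot: [-1.571, 0.0, -0.051]
wrist_force: [0.1, 1.1, 0.3]
finger_gap: 0.5
clock: 9.72
eef_pos: [487.8, -213.5, 105.7]
eef_rot: [-1.571, 0.0, -0.051]
wrist_force: [0.1, 1.9, 1.5]
finger_gap: 0.8
```

View pics/w7.png

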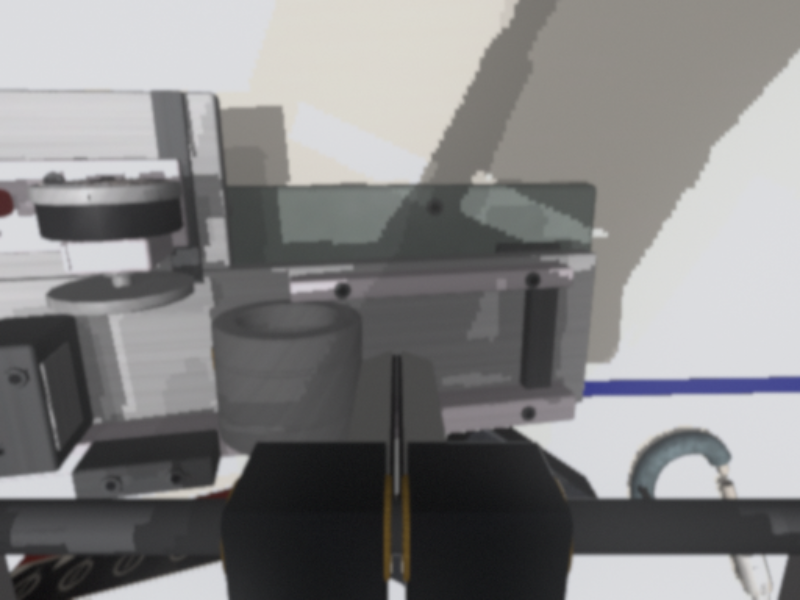

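```bash
python3 -m jog '[0,-0.4,-3,0,0,0, 0,-0.9,-6,0,0,0, 0,-1.4,-9,0,0,0, 0,-2,-12,0,0,0, 0,-2.6,-15,0,0,0, 0,-3.2,-18,0,0,0, 0,-3.8,-21,0,0,0, 0,-4.4,-24,0,0,0, 0,-5,-27,0,0,0, 0,-5.6,-30,0,0,0]'
python3 -m jog '[0,-0.4,-2,0,0,0, 0,-0.8,-4,0,0,0, 0,-1.2,-6,0,0,0, 0,-1.6,-8,0,0,0, 0,-2,-10,0,0,0, 0,-2.4,-12,0,0,0, 0,-2.7,-14,0,0,0]'
python3 - <<'E'
from cell import manip
from h import *
p=manip.camera("wrist")
cv2.imwrite("pics/w8.png",cv2.resize(cv2.cvtColor(p["img"],cv2.COLOR_RGB2BGR),(800,600)))
E
```

```text
clock: 10.6
eef_pos: [486.3, -243.6, 111.3]
eef_rot: [-1.571, -0.0, -0.051]
wrist_force: [-0.2, 1.2, 1.1]
finger_gap: 0.7
clock: 11.18
eef_pos: [485.6, -257.5, 114.0]
eef_rot: [-1.571, -0.0, -0.051]
wrist_force: [-0.3, -1.0, 0.4]
finger_gap: 0.6
```

View pics/w8.png

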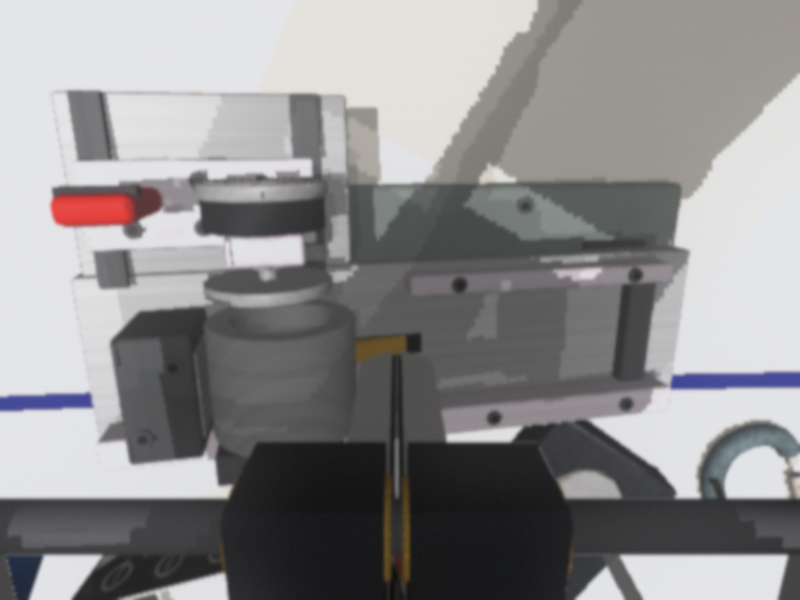

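```bash
python3 -m jog '[0,-0.2,-1,0,0,0, 0,-0.4,-2,0,0,0, 0,-0.6,-3,0,0,0, 0,-0.7,-3.5,0,0,0, 0,-0.7,-3.5,0,0,0]'
python3 -m jog '[0,-0.2,-1,0,0,0, 0,-0.3,-1.5,0,0,0,0,-0.3,-1.5,0,0,0]'
```

```text
clock: 11.65
eef_pos: [485.4, -260.8, 114.7]
eef_rot: [-1.571, -0.0, -0.051]
wrist_force: [-0.2, 0.2, -0.5]
finger_gap: 0.7
clock: 11.9
eef_pos: [485.3, -262.3, 114.9]
eef_rot: [-1.571, 0.0, -0.051]
wrist_force: [0.6, 1.4, 0.1]
finger_gap: 0.8
```

```bash
python3 -m jog '[0,-0.2,-1,0,0,0, 0,-0.4,-2,0,0,0,0,-0.4,-2,0,0,0]'
python3 - <<'E'
from cell import manip
from h import *
p=manip.camera("wrist")
cv2.imwrite("pics/w9.png",cv2.resize(cv2.cvtColor(p["img"],cv2.COLOR_RGB2BGR)[90:310,30:310],(764,600),interpolation=2))
E
```

```text
clock: 12.15
eef_pos: [485.0, -262.7, 115.0]
eef_rot: [-1.567, 0.001, -0.051]
wrist_force: [-0.9, 12.5, 2.7]
finger_gap: 0.2
```

View pics/w9.png

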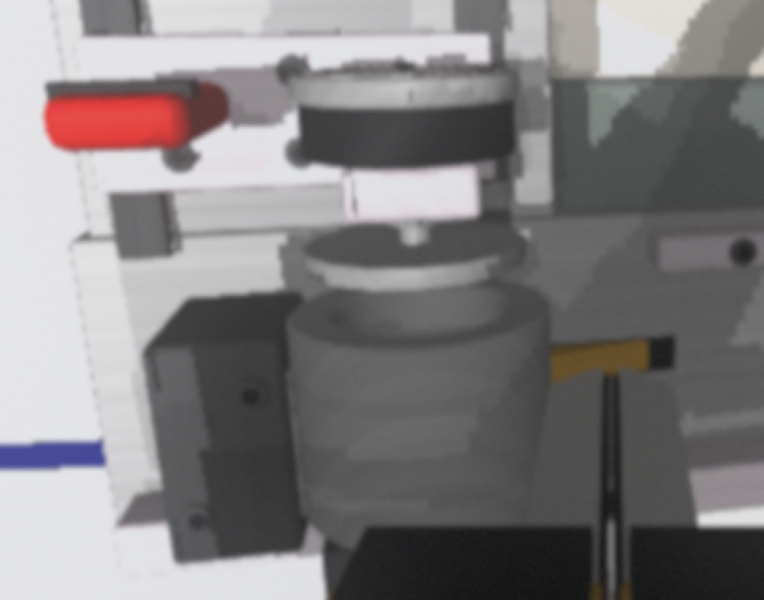

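```bash
python3 -m jog '[0,0,1,0,0,0,0,0.2,2,0,0,0,0,0.4,4,0,0,0,0,0.8,6,0,0,0,0,1.2,8,0,0,0,0,1.6,10,0,0,0,0,1.6,10,0,0,0]'
python3 - <<'E'
from cell import manip
from h import *
p=manip.camera("wrist")
cv2.imwrite("pics/w10.png",cv2.resize(cv2.cvtColor(p["img"],cv2.COLOR_RGB2BGR)[90:310,30:310],(764,600),interpolation=2))
E
```

```text
clock: 12.78
eef_pos: [485.7, -254.0, 113.7]
eef_rot: [-1.571, -0.0, -0.051]
wrist_force: [0.1, 0.4, 0.1]
finger_gap: 0.3
```

View pics/w10.png

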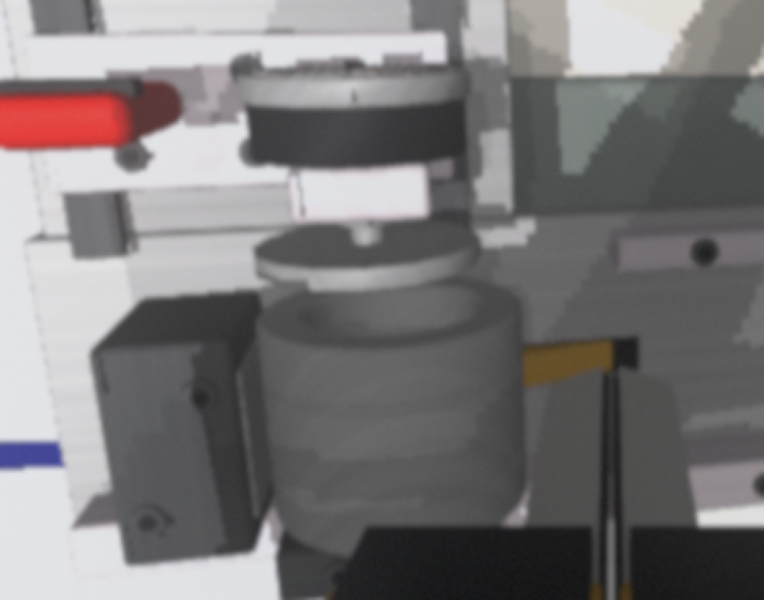

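```bash
python3 -m jog '[0,0,3,0,0,0,0,-10,5,0,0,0,0,-25,7,0,0,0,0,-45,8,0,0,0,0,-65,6,0,0,0,0,-85,0,0,0,0,-15,-100,-15,0,0,0,-30,-110,-30,0,0,0,-45,-115,-50,0,0,0,-45,-115,-50,0,0,0]'
python3 - <<'E'
from cell import manip
from h import *
s=manip.read_state();print(s["eef_pos"],s["joints"].round(2))
p=manip.camera("wrist");c=cam(p); print(p["origin"].tolist(),p["orientation"].tolist())
im=cv2.cvtColor(p["img"],cv2.COLOR_RGB2BGR); cv2.imwrite("pics/w11raw.png",im)
for t in ["thumb_plate","dial"]:
  r=manip.tip_of(t,p); print(t,[(round(d["score"],2),np.round(d["xy"],1).tolist()) for d in r])
b=bed(*np.load("bed.npy"))
im=cv2.resize(im,(800,600),interpolation=2)
for P in [(80,-22,34),(80,22,34),(32,0,9),(4,-24,12),(100,-66,27),(100,-66,42)]:
    q=proj(c,w(b,P))[0]; print(P,q.round(1)); cv2.circle(im,tuple(int(v) for v in q*1.5625),3,(0,255,0),-1)
cv2.imwrite("pics/w11.png",im)
E
```

```text
clock: 13.67
eef_pos: [436.7, -304.2, 231.0]
eef_rot: [-1.573, -0.002, -0.053]
wrist_force: [0.5, 0.0, -0.6]
finger_gap: 0.2
[ 436.69833029 -304.22801956  231.0044075 ] [-0.68  0.26  1.57 -0.    1.31 -2.19]
[359.2589885294253, -299.0865363358031, 387.06602280622184] [2.8646194923452164, 0.0027682232125441075, 1.5179998527855272]
thumb_plate [(0.96, [209.6, 167.5])]
dial [(0.95, [260.3, 183.0]), (0.38, [303.0, 201.5])]
(80, -22, 34) [234.  219.6]
(80, 22, 34) [235.3 265.4]
(32, 0, 9) [279.8 228.2]
(4, -24, 12) [308.9 203.8]
(100, -66, 27) [207.9 169.3]
(100, -66, 42) [209.  173.1]
```

View pics/w11.png

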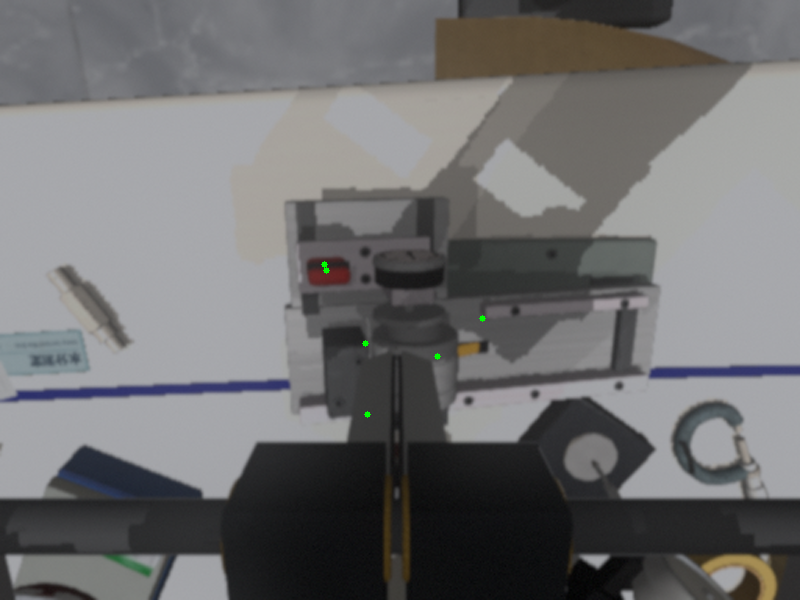

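```bash
python3 - <<'E'
import cv2
a=cv2.imread("pics/w11raw.png"); cv2.imwrite("pics/w12.png",cv2.resize(a[120:240,170:310],(700,600),interpolation=2))
E
```

```text
(no output)
```

View pics/w12.png

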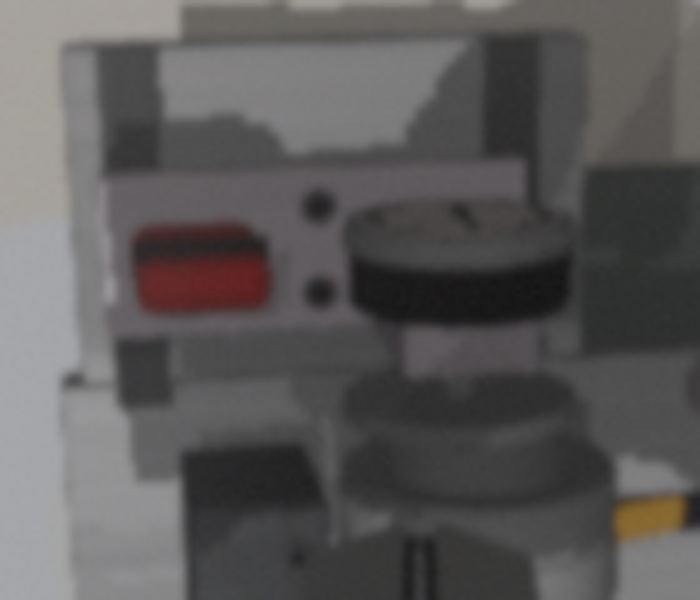

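```bash
python3 - <<'E'
from h import *
b=bed(*np.load("bed.npy"))
W=mk(KW,[359.2589885294253,-299.0865363358031,387.06602280622184],[2.8646194923452164,0.0027682232125441075,1.5179998527855272])
def ray(px,z):
    d=W["R"]@np.linalg.solve(W["K"],[*px,1]); o=(W["o"]-b[1])@b[0]; d=d@b[0] ; t=(z-o[2])/d[2]; return o+t*d
for px in [(210.6,172.4),(197.2,172.4),(224,172.4)]: print(ray(px,42).round(1))
print("dial bezel right end/left", ray((170+345/5,120+232/5),25).round(1), ray((170+572/5,120+232/5),25).round(1))
bx,by=ray((210.6,172.4),42)[:2]
P=w(b,(bx,by,27))[0]; print("thumb pt world",P, "top",w(b,(bx,by,42)))
print(proj(S,w(b,(bx,by,42))),proj(T,w(b,(bx,by,42))))
print("bed y dir world",b[0][:,1])
E
```

```text
[ 98.7 -66.5  42. ]
[109.3 -67.   42. ]
[ 88.  -65.9  42. ]
dial bezel right end/left [ 73.3 -66.8  25. ] [ 32.9 -64.8  25. ]
thumb pt world [ 415.72715583 -339.92483606  109.14882027] top [[ 415.84903775 -337.06529744  123.87322803]]
[[273.47812479 157.91256715]] [[324.73617822 200.68147503]]
bed y dir world [ 0.99909288 -0.04258427  0.        ]
```

```bash
python3 -m jog '[-13,0,-13,0,0,0,-26,0,-26,0,0,0,-39,0,-39,0,0,0,-39,15,-39,0,0,0,-39,30,-39,0,0,0,-39,45,-39,0,0,0,-39,60,-39,0,0,0,-39,60,-39,0,0,0,-39,60,-39,0,0,0]'
python3 - <<'E'
from cell import manip
from h import *
p=manip.camera("wrist")
s=manip.read_state();b=bed(*np.load("bed.npy"));print(s["eef_pos"],s["eef_rot"],s["joints"].round(2),"tip bed",((s["eef_pos"]-[0,0,22]-b[1])@b[0]).round(1))
cv2.imwrite("pics/w13.png",cv2.resize(cv2.cvtColor(p["img"],cv2.COLOR_RGB2BGR),(800,600)))
E
```

```text
clock: 14.57
eef_pos: [397.7, -338.2, 168.5]
eef_rot: [-1.57, 0.001, -0.05]
wrist_force: [-0.8, 0.3, 1.1]
finger_gap: 0.5
[ 397.87936025 -338.53824814  169.26692373] [-1.57081469e+00 -4.12984462e-05 -5.00190668e-02] [-0.78  0.3   1.67  0.    1.18 -2.3 ] tip bed [105.4 -84.4  64.5]
```

View pics/w13.png

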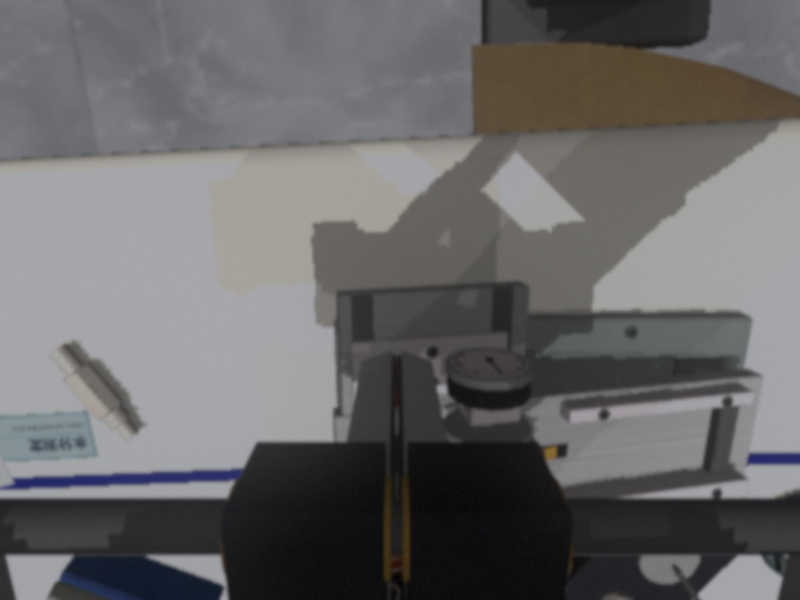

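```bash
python3 -m jog '[0,8,-3,0,0,0,0,16,-3,0,0,0,0,24,-3,0,0,0,0,32,-3,0,0,0,0,38,-3,0,0,0,0,43,-3,0,0,0,0,43,-3,0,0,0]'
python3 - <<'E'
from cell import manip
from h import *
p=manip.camera("wrist")
s=manip.read_state();b=bed(*np.load("bed.npy"));print(s["wrist_force"].round(1),s["joints"].round(2),"tip bed",((s["eef_pos"]-[0,0,22]-b[1])@b[0]).round(1))
cv2.imwrite("pics/w14.png",cv2.resize(cv2.cvtColor(p["img"],cv2.COLOR_RGB2BGR)[130:310,150:390],(800,600),interpolation=2))
E
```

```text
clock: 15.2
eef_pos: [396.8, -341.6, 124.6]
eef_rot: [-1.57, 0.001, -0.051]
wrist_force: [-0.7, -0.3, -0.6]
finger_gap: 0.4
[-1.2 -0.   0.3] [-0.78  0.35  1.71 -0.    1.08 -2.3 ] tip bed [100.2 -85.1  20.7]
```

View pics/w14.png

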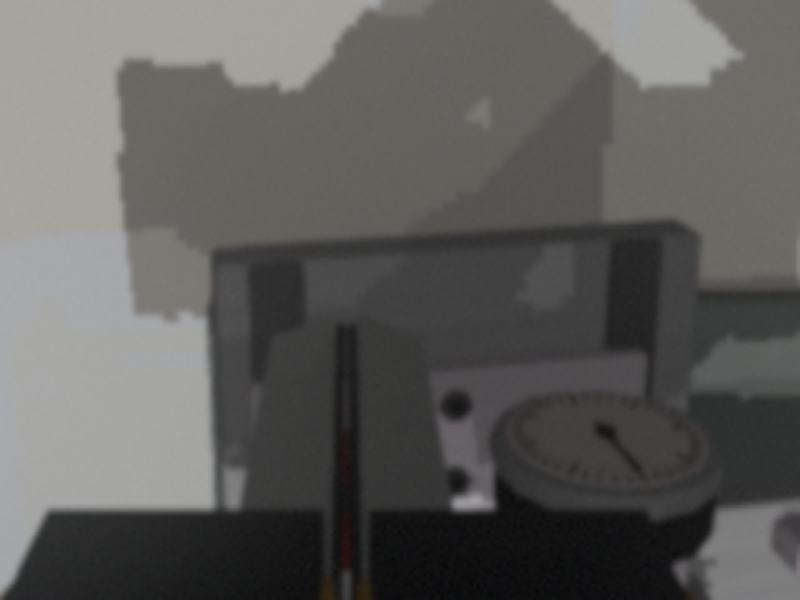

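```bash
python3 -m jog '[2,0,0,0,0,0,4,0,0,0,0,0,6,0,0,0,0,0,8,0,0,0,0,0,10,0,0,0,0,0,12,0,0,0,0,0,14,0,0,0,0,0,16,0,0,0,0,0,18,0,0,0,0,0,20,0,0,0,0,0]'
python3 -m jog '[2,0,0,0,0,0,4,0,0,0,0,0,6,0,0,0,0,0,8,0,0,0,0,0,8,0,0,0,0,0]'
```

```text
clock: 16.08
eef_pos: [416.9, -343.0, 126.1]
eef_rot: [-1.571, 0.001, -0.051]
wrist_force: [-7.3, 1.2, 5.5]
finger_gap: 0.5
clock: 16.5
eef_pos: [422.2, -343.2, 126.0]
eef_rot: [-1.569, 0.008, -0.051]
wrist_force: [-32.7, 4.6, 18.8]
finger_gap: 0.3
```

```bash
python3 - <<'E'
from cell import manip
from h import *
p=manip.camera("wrist"); im=cv2.cvtColor(p["img"],cv2.COLOR_RGB2BGR); cv2.imwrite("pics/w15raw.png",im)
cv2.imwrite("pics/w15.png",cv2.resize(im[130:310,150:390],(800,600),interpolation=2))
p=manip.camera("side"); cv2.imwrite("pics/s15.png",cv2.resize(cv2.cvtColor(p["img"],cv2.COLOR_RGB2BGR)[140:220,220:320],(750,600),interpolation=2))
E
```

```text
(no output)
```

View pics/w15.png

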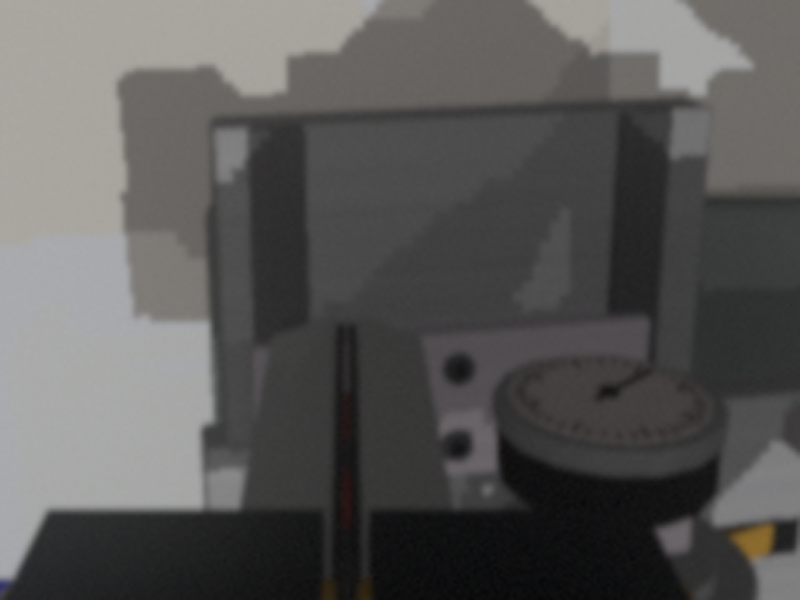

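View pics/s15.png

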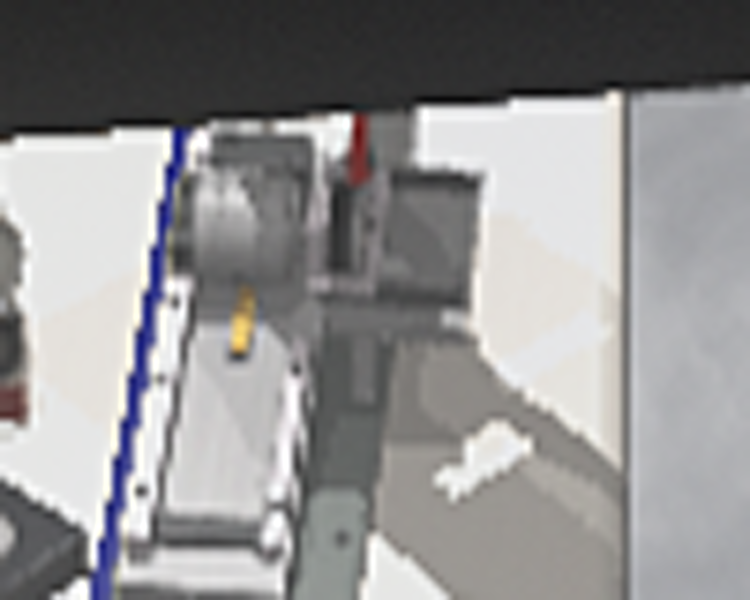

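```bash
python3 - <<'E'
from cell import manip
from h import *
s=manip.read_state(); F=s["wrist_force"];M=s["moment"];print(F,M,s["eef_pos"],s["eef_rot"],s["clock"],s["effort"].round(2))
# line of action if moment about TCP: r = FxM/F^2
print("r rel. ref pt (mm)",np.cross(F,M)/(F@F)*1000, "dir",F/np.linalg.norm(F))
E
python3 - <<'E'
from h import *
a=cv2.imread("pics/w15raw.png"); cv2.imwrite("pics/w16.png",cv2.resize(a[200:384,180:420],(780,598),interpolation=2))
E
```

```text
[-31.3653744    3.56509833  18.21551431] [0.75206724 5.47855215 0.11997726] [ 422.13048975 -343.28230686  126.04789518] [-1.56944558  0.00746043 -0.05106573] 16.6 [  8.88 -47.65 -37.3    3.97  -6.25   0.13]
r rel. ref pt (mm) [ -74.8074944    13.14642953 -131.38434318] dir [-0.86060156  0.09781899  0.49979636]
```

View pics/w16.png

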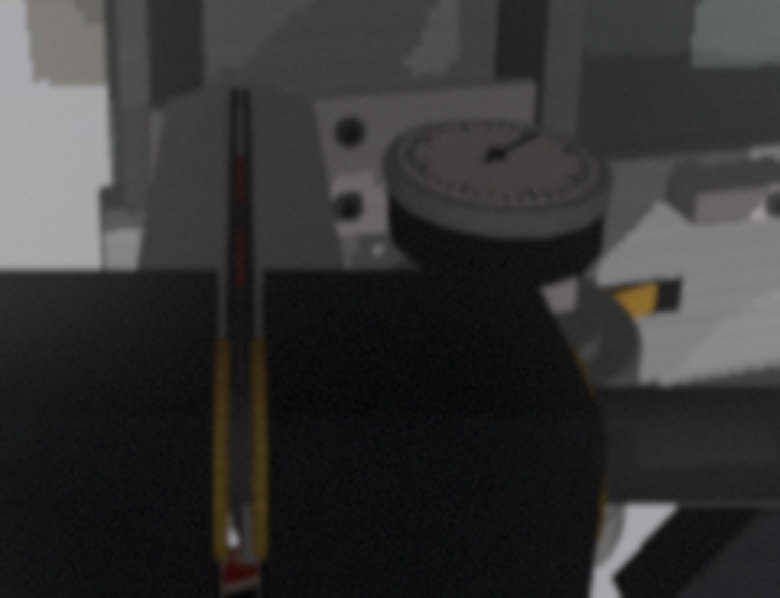

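```bash
python3 - <<'E'
from cell import manip
from h import *
p=manip.camera("wrist");c=cam(p);print(p["origin"].tolist(),p["orientation"].tolist())
b=bed(*np.load("bed.npy"))
W=mk(KW,[359.2589885294253,-299.0865363358031,387.06602280622184],[2.8646194923452164,0.0027682232125441075,1.5179998527855272])
def ray(C,px,z):
    d=C["R"]@np.linalg.solve(C["K"],[*px,1]); o=(C["o"]-b[1])@b[0]; d=d@b[0] ; t=(z-o[2])/d[2]; return (o+t*d).round(1)
for z in (0,5,10):
    print(z,ray(W,(233.6,161.4),z),ray(W,(234,178.6),z),ray(c,(287.4,240.4),z),ray(c,(287.1,262.9),z))
print("dial face centre: z25", ray(W,(170+460/5,120+213/5),25), ray(c,(150+610/3.333,130+390/3.333),25))
print("frame near corners", ray(W,(170+70/5,120+45/5),0),ray(c,(150+213/3.333,130+118/3.333),0),ray(W,(170+582/5,120+40/5),0),ray(c,(150+705/3.333,130+103/3.333),0))
E
```

```text
[346.1382580051455, -338.92311228535175, 282.8642249531517] [2.8740223529488897, -0.0008219923026375753, 1.5200054476209175]
0 [ 74.6 -66.6   0. ] [ 74.7 -50.2   0. ] [ 73.4 -46.8   0. ] [ 73.3 -30.5   0. ]
5 [ 75.3 -67.5   5. ] [ 75.3 -51.4   5. ] [ 74.9 -49.    5. ] [ 74.8 -33.2   5. ]
10 [ 75.9 -68.5  10. ] [ 76.  -52.6  10. ] [ 76.4 -51.3  10. ] [ 76.3 -35.9  10. ]
dial face centre: z25 [ 53.1 -69.1  25. ] [ 52.8 -51.3  25. ]
frame near corners [117.8 -97.5   0. ] [119.4 -98.8   0. ] [ 24.3 -95.8   0. ] [ 24.9 -97.5   0. ]
```

```bash
python3 -m jog '[0.7,0,0,0,0,0,1.4,0,0,0,0,0,1.4,0,0,0,0,0]'
```

```text
clock: 16.9
eef_pos: [422.3, -343.3, 126.0]
eef_rot: [-1.569, 0.011, -0.051]
wrist_force: [-41.7, 4.5, 23.4]
finger_gap: 0.2
```

```bash
python3 -m jog '[-3,0,0,0,0,0,-6,0,0,0,0,0,-10,0,0,0,0,0,-15,0,0,0,0,0,-20,0,0,0,0,0,-22,-15,0,0,0,0,-22,-35,0,0,0,0,-22,-60,0,0,0,0,-22,-85,0,0,0,0,-22,-100,0,0,0,0]'
python3 -m jog '[0,0,30,0,0,0,0,0,50,0,0,0,0,0,50,0,0,0,0,0,50,0,0,0]'
python3 - <<'E'
from cell import manip
from h import *
p=manip.camera("wrist");c=cam(p);print(p["origin"].tolist(),p["orientation"].tolist())
im=cv2.cvtColor(p["img"],cv2.COLOR_RGB2BGR); cv2.imwrite("pics/w17raw.png",im)
cv2.imwrite("pics/w17.png",cv2.resize(im,(800,600),interpolation=2))
p=manip.camera("side"); cv2.imwrite("pics/s17.png",cv2.resize(cv2.cvtColor(p["img"],cv2.COLOR_RGB2BGR)[140:220,220:320],(750,600),interpolation=2))
E
```

```text
clock: 17.73
eef_pos: [404.7, -342.5, 228.3]
eef_rot: [-1.573, -0.002, -0.051]
wrist_force: [0.8, 0.1, -0.0]
finger_gap: 0.4
clock: 18.07
eef_pos: [407.1, -291.9, 226.0]
eef_rot: [-1.571, -0.0, -0.049]
wrist_force: [0.6, -1.1, -0.5]
finger_gap: 0.4
[329.8982040483246, -287.32375996307707, 382.21260468580795] [2.866021966516951, 0.001010846641067653, 1.5214777204169003]
```

View pics/w17.png

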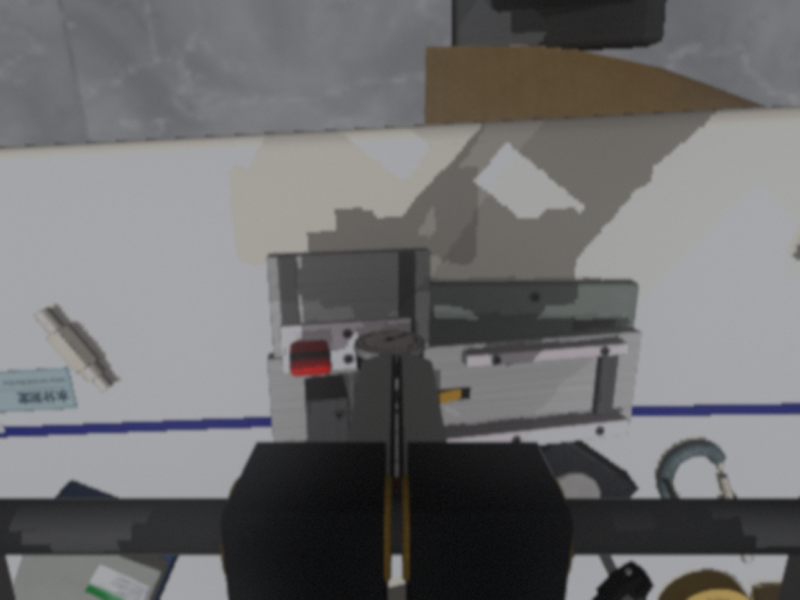

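View pics/s17.png

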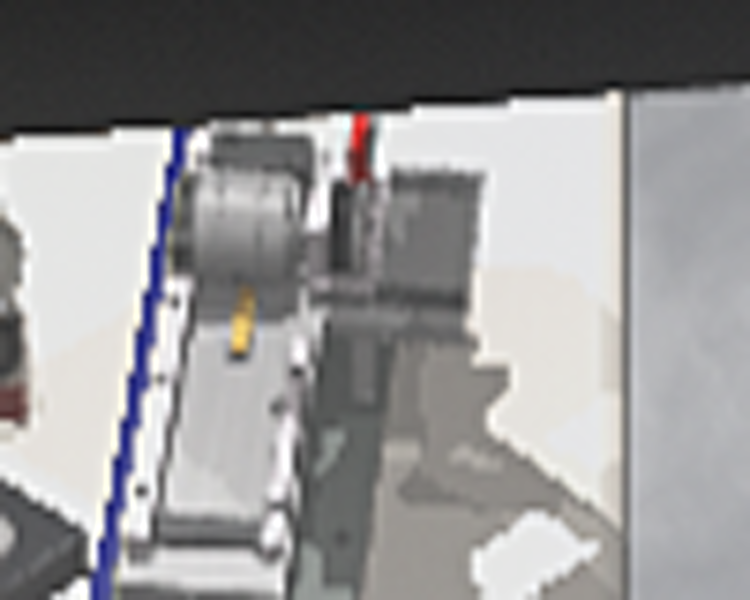

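```bash
python3 - <<'E'
import cv2
a=cv2.imread("pics/w17raw.png"); cv2.imwrite("pics/w18.png",cv2.resize(a[150:270,160:300],(700,600),interpolation=2))
E
```

```text
(no output)
```

View pics/w18.png

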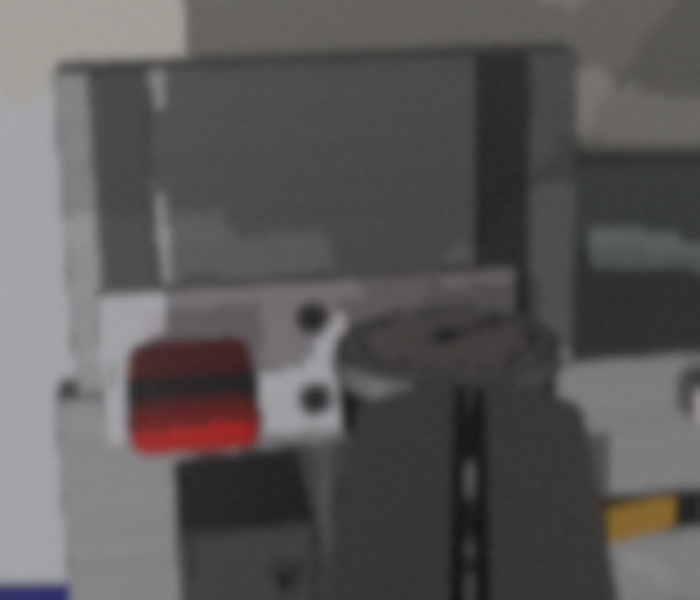

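```bash
python3 -m jog '[10,-2,-3,0,0,0,20,-4,-7,0,0,0,29.9,-4.9,-10.3,0,0,0,29.9,-4.9,-10.3,0,0,0,29.9,-4.9,-10.3,0,0,0]'
python3 - <<'E'
from cell import manip
from h import *
p=manip.camera("wrist");c=cam(p);print(p["origin"].tolist(),p["orientation"].tolist())
im=cv2.cvtColor(p["img"],cv2.COLOR_RGB2BGR); cv2.imwrite("pics/w19raw.png",im)
cv2.imwrite("pics/w19.png",cv2.resize(im[120:240,170:310],(700,600),interpolation=2))
E
```

```text
clock: 18.58
eef_pos: [436.2, -304.6, 230.1]
eef_rot: [-1.57, 0.001, -0.051]
wrist_force: [-0.8, -0.2, 0.1]
finger_gap: 0.6
[359.1376013452584, -300.06248753018656, 386.3576521884302] [2.86731229042865, 0.0001118816516649801, 1.5197068897728743]
```

View pics/w19.png

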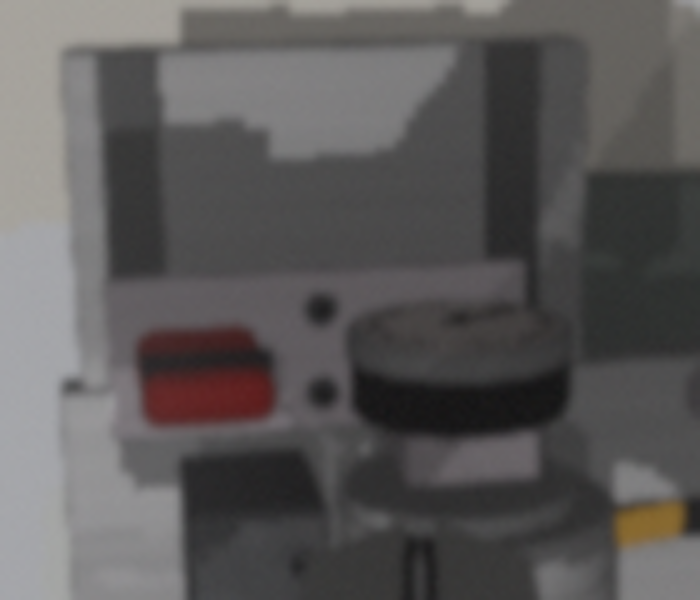

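```bash
python3 -m jog '[13,8,20,0,0,0,26,16,40,0,0,0,40,25,60,0,0,0,40,25,60,0,0,0,40,25,60,0,0,0]'
python3 - <<'E'
from cell import manip
from h import *
b=bed(*np.load("bed.npy"))
p=manip.camera("wrist");c=cam(p);print(p["origin"].tolist(),p["orientation"].tolist())
im=cv2.cvtColor(p["img"],cv2.COLOR_RGB2BGR); cv2.imwrite("pics/w20raw.png",im)
for a in (0,):
  t=np.linspace(0,2*np.pi,80)
im=im[100:310,60:310]; k=2.85; im=cv2.resize(im,None,fx=k,fy=k,interpolation=2)
o=im.copy()
for y,col in [(-18,(0,255,0)),(-21,(0,0,255))]:
  for sx in (52,):
    q=(proj(c,w(b,np.c_[sx+25*np.cos(t),y+0*t,25+25*np.sin(t)]))-[60,100])*k; cv2.polylines(o,[q.astype(int)],True,col,1)
q=(proj(c,w(b,[(30,22,34),(80,22,34)]))-[60,100])*k; cv2.polylines(o,[q.astype(int)],False,(255,0,0),1)
cv2.imwrite("pics/w20.png",im); cv2.imwrite("pics/w20o.png",o)
E
```

```text
clock: 19.05
eef_pos: [479.2, -245.7, 205.3]
eef_rot: [-1.57, 0.001, -0.049]
wrist_force: [0.1, -0.9, 0.9]
finger_gap: 0.2
[402.1709566522928, -241.27153763929434, 361.571693428405] [2.8674848014792746, 0.00021482322102461815, 1.521661739790193]
```

View pics/w20.png

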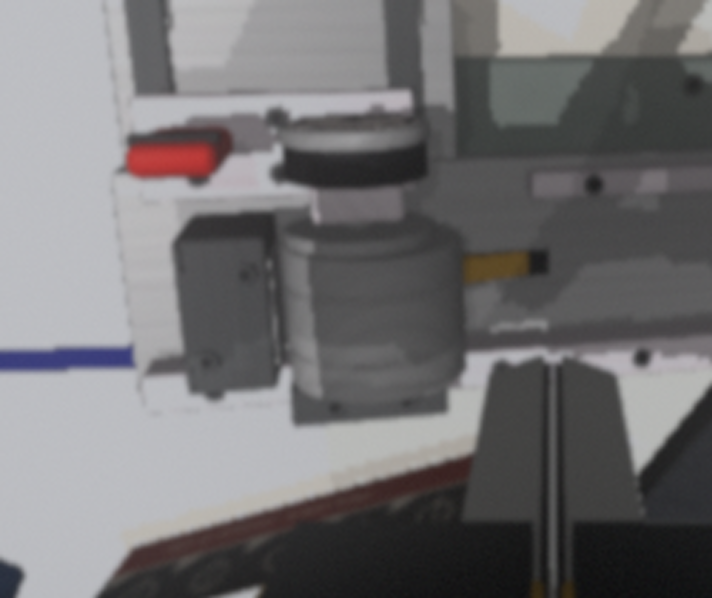

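View pics/w20o.png

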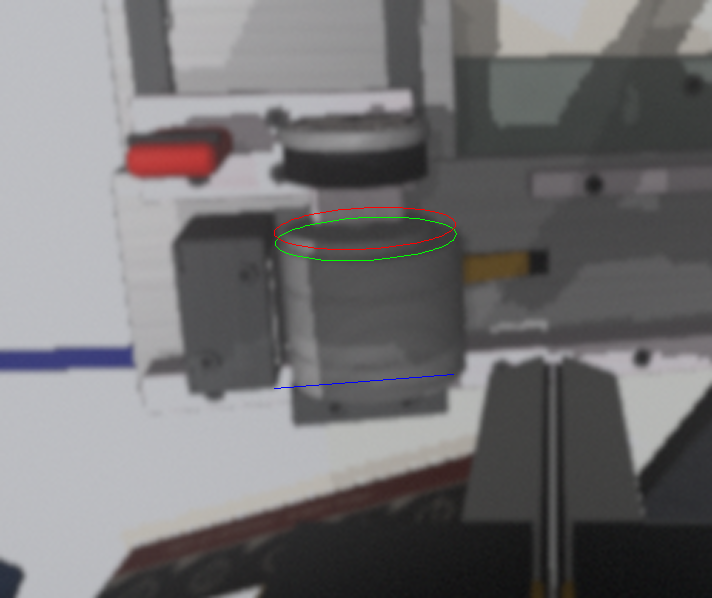

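```bash
python3 -m jog '[-15,-10,-20,0,0,0,-30,-20,-40,0,0,0,-45,-25,-60,0,0,0,-60,-25,-80,0,0,0,-72,-25,-100,0,0,0,-72,-25,-100,0,0,0,-72,0,-100,0,0,0,-72,20,-100,0,0,0,-72,20,-100,0,0,0,-72,20,-100,0,0,0]'
python3 - <<'E'
from cell import manip
from h import *
s=manip.read_state();b=bed(*np.load("bed.npy"));print(s["eef_pos"],"tip bed",((s["eef_pos"]-[0,0,22]-b[1])@b[0]).round(1))
E
```

```text
clock: 19.93
eef_pos: [402.0, -342.6, 185.9]
eef_rot: [-1.57, 0.001, -0.051]
wrist_force: [-0.6, -0.4, 1.2]
finger_gap: 0.3
[ 402.02234437 -342.58460468  185.85452092] tip bed [112.4 -80.1  80.1]
```

```bash
python3 -m jog '[0,12,0,0,0,0,0,24,0,0,0,0,0,36,0,0,0,0,0,46,0,0,0,0,0,53,0,0,0,0,0,53,0,0,0,0,4,53,0,0,0,0,8,53,0,0,0,0,12,53,0,0,0,0,15,53,0,0,0,0]'
python3 -m jog '[1,0,0,0,0,0,2,0,0,0,0,0,3,0,0,0,0,0,3,0,0,0,0,0]'
python3 -m jog '[1,0,0,0,0,0,2,0,0,0,0,0,2,0,0,0,0,0]'
```

```text
clock: 20.77
eef_pos: [418.2, -343.4, 133.2]
eef_rot: [-1.571, -0.001, -0.051]
wrist_force: [-0.4, 0.1, 1.0]
finger_gap: 0.7
clock: 21.1
eef_pos: [420.5, -343.4, 132.7]
eef_rot: [-1.571, -0.0, -0.051]
wrist_force: [-0.5, 0.1, -0.6]
finger_gap: 0.6
clock: 21.35
eef_pos: [421.7, -343.5, 132.6]
eef_rot: [-1.57, 0.002, -0.051]
wrist_force: [-7.7, 0.6, 3.2]
finger_gap: 0.4
```

```bash
python3 -m jog '[1,0,0,0,0,0,2,0,0,0,0,0,3,0,0,0,0,0,3,0,0,0,0,0]'
```

```text
clock: 21.68
eef_pos: [422.2, -343.6, 132.6]
eef_rot: [-1.569, 0.008, -0.051]
wrist_force: [-29.7, 3.0, 15.3]
finger_gap: 0.4
```

```bash
python3 -m jog '[-3,0,0,0,0,0,-6,0,0,0,0,0,-10,0,0,0,0,0,-15,0,0,0,0,0,-20,0,0,0,0,0,-22,-15,0,0,0,0,-22,-35,0,0,0,0,-22,-60,0,0,0,0,-22,-85,0,0,0,0,-10,-110,20,0,0,0]'
python3 -m jog '[20,0,30,0,0,0,40,0,60,0,0,0,60,0,90,0,0,0,75,10,120,0,0,0,75,20,120,0,0,0,75,20,120,0,0,0,75,20,120,0,0,0]'
python3 - <<'E'
from cell import manip
from h import *
b=bed(*np.load("bed.npy"))
p=manip.camera("wrist");c=cam(p);print(p["origin"].tolist(),p["orientation"].tolist())
im=cv2.cvtColor(p["img"],cv2.COLOR_RGB2BGR); cv2.imwrite("pics/w21raw.png",im)
t=np.linspace(0,2*np.pi,80)
im=im[100:320,20:280]; k=3; im=cv2.resize(im,None,fx=k,fy=k,interpolation=2)[:600]
P=lambda x:((proj(c,w(b,x))-[20,100])*k).astype(int)
o=im.copy()
for y,col in [(22,(0,255,0)),(19,(0,0,255)),(-18,(0,255,0)),(-21,(0,0,255))]:
    cv2.polylines(o,[P(np.c_[50.5+25*np.cos(t),y+0*t,25+25*np.sin(t)])],True,col,1)
for L in [[(30,22,34),(80,22,34)],[(4,-24,12),(-60,-24,12)],[(80,-22,34),(80,22,34)],[(0,22,16),(30,22,16)]]: cv2.polylines(o,[P(L)],False,(255,0,0),1)
cv2.imwrite("pics/w21.png",im); cv2.imwrite("pics/w21o.png",o)
E
```

```text
clock: 22.52
eef_pos: [415.0, -324.7, 243.7]
eef_rot: [-1.571, 0.0, -0.053]
wrist_force: [0.8, -0.3, 0.0]
finger_gap: 0.5
clock: 23.1
eef_pos: [497.0, -207.4, 222.4]
eef_rot: [-1.571, 0.001, -0.051]
wrist_force: [0.0, -0.6, 0.4]
finger_gap: 0.2
[419.942634419025, -202.87499108012457, 378.70195391477705] [2.8675041103605894, 0.00036310083506307933, 1.5203638824766212]
```

View pics/w21.png

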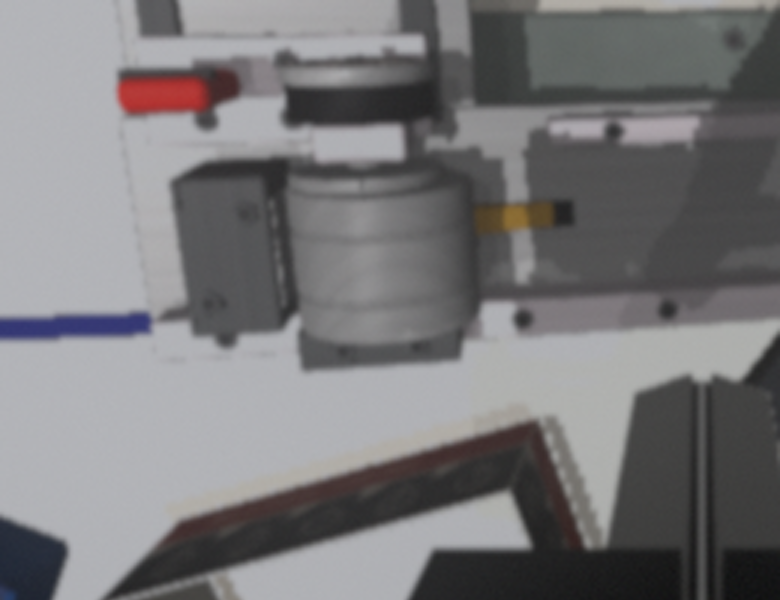

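View pics/w21o.png

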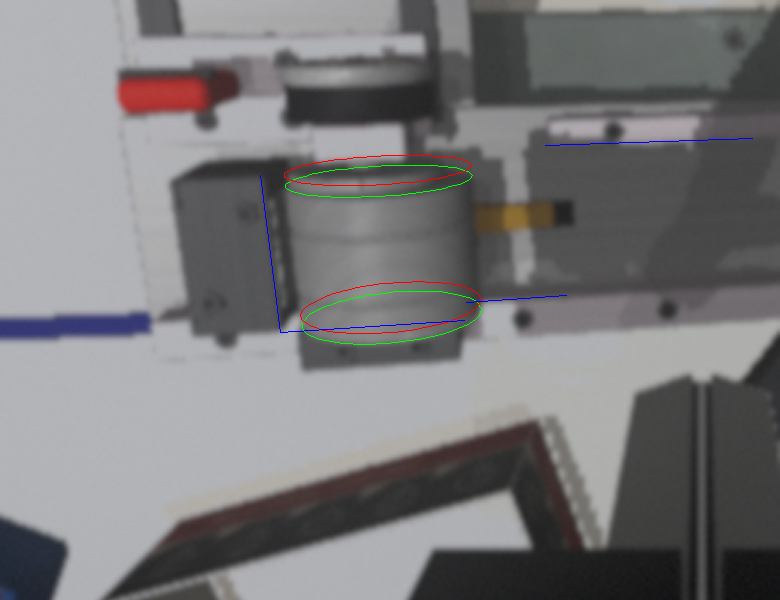

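```bash
python3 -c "
from cell import manip
print(manip.sign_off())"
```

```text
the job is handed in; nothing more can be done
None
```

The job is handed in. I pushed the sleeve up the ramp to the stop and pushed the carriage in until it would go no further. I could not read the catch or carriage values directly.

**Sleeve:** I pushed it with closed fingertips at about 36 mm/s, slower near the top, until it met the stop with 12.5 N on the wrist. When I backed off, it settled 2–4 mm down the slope and stayed there, so I take the catch to be up behind it. The last picture puts its centre at bed x about 51 mm. It lies square, its far end is against the fence, and the foot bears on its near end.

**Carriage:** I pushed only on the red plate, with the fingers passing about 10 mm clear of the dial. It met a hard stop at 41.7 N. A second push, higher on the plate, met the same stop at the same place. The hand was then lifted clear, with wrist force near zero.

**Checks that disagreed or were not made:**
- **Carriage travel:** the pictures show only about 18.5 mm of movement, not 22 mm. The hard stop, and the foot pushed in by roughly 2–4 mm with the dial needle moved, point to it being fully in, perhaps because it did not start fully out. I could not confirm that.
- **Sleeve position:** x of about 51 mm is close to the lower limit of 49.5 mm, and my estimate is good to only about 1 mm.
- **Bystanders:** I kept clear of them but did not measure them again at the end.

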